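Bring out the knob blanks and finish tapping the one in the vise

ROBOT

A 7-joint arm with a two-finger parallel gripper is mounted at the origin on the work surface. World frame = base frame: x ahead of the robot, y to its left, z up, the work surface at z = 0. Lengths are in m, angles in rad, forces in N, time in s.
With the tool pointing down it reaches from about 0.425 to 0.95 m from the base axis. Payload 16.7 kg.
Tool frame: the origin (TCP) lies on the centre line of the jaws, within the pads' length; the fingertips stand 17 mm ahead of it and the grasp point (between the pads) lies 2 mm behind it (tcp_to_tips is the distance from the TCP to the fingertips, in m); z points along the fingers, x is the direction in which the jaws open and shut, and the axes are right-handed (so a half turn about z gives the same grasp; the last joint's range is limited). The gripper opens to 94 mm and grips with 3 to 60 N. Pads are 16 mm wide; open, the fingers measure 119 mm over their backs; the gripper's body (75 mm by 177 mm) begins 78 mm behind the grasp point.
Start: joints at [-1.411, 0.426, 0.074, 1.606, -0.034, 1.111, -0.067], TCP at [0.205, 0.643, 0.222] pointing down, gripper open.
Joint ranges: [-2.85, 2.85], [-0.5, 2.14], [-1.23, 1.37], [0.21, 2.46], [-1.02, 4.16], [0.16, 2.05], [-2.73, 2.73]. Speed limits (rad/s): [1.89, 1.89, 2.39, 2.39, 3.01, 3.01, 3.01].

INTERFACE

Orientations are given as a rotation vector (axis times angle).
In Python, from bench import get_obs, camera, calibration, close_job, tcp_to_tips gives the robot as it stands.
- The arm moves only by the shell command python3 -m creep 'ROWS' [FORCE]. ROWS is JSON, a list of rows, each an object with "translation": the shift along the tool's x, y, z in m, a list of three; "twist": the turn, a rotation vector about the tool's x, y, z in rad, a list of three; "grip": the opening, from -1 (shut) to 1 (fully open). In form: [{"translation": [dx, dy, dz], "twist": [rx, ry, rz], "grip": grip}, ...]. A call has exactly 8 rows; each row shifts and turns the commanded pose from where the row before left it, along the tool's axes as they then stand; what a row does not reach is not made up. A row lasts 1/8 s, in which the tool goes at most 62.5 mm and 10.7 degrees, less where a joint would pass 70% of its speed; a pose out of reach is approached as far as the arm can. A call with a gripper value outside its range is refused whole. The fingers move at their own pace and stop on an object; FORCE is the grip in N (left out, the last holds). Time passes only in rows, so rows that do not move let the fingers close, or fill a call up. It gives the time, the measured TCP pose, the force and the opening at its end, in the units of the state.
- get_obs(): the state, without advancing time (a new reading comes with each control period).
- camera(name): name is "scene" or "top" or "wrist"; returns the picture (384x512x3 uint8, red, green, blue); there is no depth.
- calibration(name): a dict with "camera_matrix" (3x3 intrinsics, pixels), "R" (3x3) and "t" (3): a world point X has camera coordinates R X + t. Camera axes: x right, y down, z forward; pixel columns grow to the right and rows downward; lengths in m; the calibration is good to about 2 mm. A picture is of the moment at which its call begins: read the wrist's pose just before it. calibration takes no time and is no camera call; for the wrist camera it gives the pose at the moment of the call.
- close_job(): hands the job in, once; it reports no verdict.
The state is a dict: "t": time; "joint_pos": joint angles; "joint_vel": joint speeds; "tau": joint torques, N m; "tool_pos": TCP position; "tool_rot": TCP orientation; "contact_force": force on the tool from outside, world axes, zero at the start; "moment": the same for the moment, N m; "opening": finger opening in m.
Only numpy, scipy, OpenCV 4.12 (cv2) and the standard library are available. Lean on these libraries where they do the work, as an engineer would, in place of code of your own. Each camera call takes 0.05 s, during which the arm holds its last target.

TASK

Push the bin's spring flap in with the small mallet and leave the mallet standing in the bin's empty end to prop it open; take every knob blank out of the bin and lay them side by side in the shallow tray, then stand the mallet back upright on the bench so that the flap springs shut and keeps the chips out. After that finish tapping the blank in the vise: half a turn forward (clockwise from above), a quarter turn back to break the chip, pausing at each, and so on until the collar is down on the blank. Leave the other tools where they are.

Things in the scene. Friction and masses are not known exactly. Their poses are not given: they have to be found in the camera images.
- bin: Plywood trough bin, fixed; origin: centre of its underside, long along its y, -x side faces the robot. 382 (y) x 76 x 104 mm high; walls 8, floor 6 mm; inside 366 x 60 mm, 98 deep, top closed by the flap. A 12 mm thick, 38 mm high batten inside at the foot of the +x wall leaves the floor free from x = -30 to +18 mm. Blanks stand from y = -165 to +60 mm; the +y end is empty.
- bin_bay (a point): Point on the bin's inner floor in its empty +y end (bin frame x = -3, y = +156, z = +6 mm), axes as the bin's: room for the mallet to stand upright, head down, with 4 mm to spare to the end wall and the -x wall.
- flap (a joint): Thin aluminium flap over the bin, hinged along the +x rim, 58 mm wide, 363 mm long. 0 = shut, level with the rim; grows as its free edge is pushed down into the bin; stop at 1.45 rad, just above the blanks' tops. Springs shut: 0.04 N m shut, 0.08 open. With the mallet standing in the bin it rests on it at about 1.3 rad and 45 mm next to the -x wall is open.
- mallet_center (a point): Centre (80 mm above the foot) of the palm mallet: turned wood, 0.25 kg, 160 mm tall, standing upright at the start; z from foot to handle end. Head 46 mm diameter up to 85 mm above the foot, bevelled to 36 mm over the lowest 12 mm. Handle above it, 26 mm diameter from 95 to 148 mm, with a 29 mm bead at its end.
- mallet: The same mallet; origin at the centre of its foot.
- tray_floor (a point): Shallow wooden tray, fixed: this is the centre of its inner floor (250 along x, 80 mm along y), 5 mm above the bench, z up. Walls 5 mm thick, rising 12 mm above this floor.
- tap_hole (a point): Centre of the top face of the knob blank held in a small grey bench vise, fixed, 88 mm above the bench, on the tap's vertical axis; axes as the vise's. Jaws 85 mm wide (x), tops 78 mm high; footprint 110 (x) x 215 mm (y), the screw sticking out to -y at 34 mm height.
- tap (a joint): Angle of the thread tap that stands, already started, in the blank in the vise, rad; grows forward (clockwise from above, deeper). Within 0.2 of 0 at the start; sinks 5 mm a turn. At 7.854 (1 1/4 turns) its collar (dark 28 mm ring on the shank, 6 mm above the blank at 0) is down on the blank: hard stop. Turns stiffly, 0.25 N m, and stays where left.
- tap_bar (a point): Middle of the tap's level T-handle, on the tap axis, about 137 mm above the bench at the start, 131 at full depth; x along the bar, turning with it. Round wooden bar, 14 mm diameter (17 at the brass ends), 176 mm long, with a 32 mm diameter hub reaching 15 mm above and below the bar's axis; clear below the bar. It can be pushed round with a finger on either arm.
- blank1_center (a point): Centre of a knob blank: light wooden block 34 x 34 x 40 mm tall (z, upright at the start) with a 16 mm blind hole in its top; 35 g; stands on the bin's floor, sides roughly square to the bin, at least 40 mm from the next. May be absent.
- blank1: The same blank; origin at the centre of its foot.
- blank2_center (a point): Centre of a knob blank: light wooden block 34 x 34 x 40 mm tall (z, upright at the start) with a 16 mm blind hole in its top; 35 g; stands on the bin's floor, sides roughly square to the bin, at least 40 mm from the next. May be absent.
- blank2: The same blank; origin at the centre of its foot.
- blank3_center (a point): Centre of a knob blank: light wooden block 34 x 34 x 40 mm tall (z, upright at the start) with a 16 mm blind hole in its top; 35 g; stands on the bin's floor, sides roughly square to the bin, at least 40 mm from the next. May be absent.
- blank3: The same blank; origin at the centre of its foot.
- gouge1: Carving gouge lying on the sheet, about 230 mm long; leave alone. Origin under its handle's butt.
- gouge2: Wider carving gouge lying on the sheet; leave alone.
- gouge3: Narrow carving gouge lying behind the vise; leave alone.
- glue: White glue bottle, 52 mm across, 130 mm tall, standing; leave alone.
- square: Small try square lying on the bench; leave alone.
- brush: Wooden bench brush behind the bin; leave alone.
- offcut: Offcut of wood 70 x 45 x 25 mm; leave alone.
Mind the look-alikes: they are no part of the job. Leave any yellow look-alike of the mallet alone.

How it is judged:
On the way, in this order (a step that is already met when the one before it is completed fails the run):
1. the mallet stands in the bin by itself and keeps the flap open, hand off it (value of joint flap above 1.1 rad and x of mallet_center in the frame of bin between -0.03 and 0.03 m and y of mallet_center in the frame of bin between -0.183 and 0.183 m and height (world z) of mallet_center below 0.1 m and contact force between the fingers and mallet below 0.05 N and contact force between each of the arm, the fingers and flap below 0.05 N), for 0.3 s.
2. every blank is in the tray and let go (x of blank1_center in the frame of tray_floor between -0.127 and 0.127 m and y of blank1_center in the frame of tray_floor between -0.042 and 0.042 m and z of blank1_center in the frame of tray_floor between 0.008 and 0.032 m and contact force between the fingers and blank1 below 0.05 N and x of blank2_center in the frame of tray_floor between -0.127 and 0.127 m and y of blank2_center in the frame of tray_floor between -0.042 and 0.042 m and z of blank2_center in the frame of tray_floor between 0.008 and 0.032 m and contact force between the fingers and blank2 below 0.05 N and x of blank3_center in the frame of tray_floor between -0.127 and 0.127 m and y of blank3_center in the frame of tray_floor between -0.042 and 0.042 m and z of blank3_center in the frame of tray_floor between 0.008 and 0.032 m and contact force between the fingers and blank3 below 0.05 N), for 0.2 s.
3. the mallet stands on the bench again and the flap has sprung shut (value of joint flap below 0.08 rad and height (world z) of mallet_center below 0.09 m and angle between mallet_center's own z axis and vertical below 0.15 rad and contact force between the fingers and mallet below 0.05 N), for 0.2 s.
4. tap stopped half a turn forward (stroke 1) (value of joint tap between 2.7416 and 3.5416 rad and velocity of joint tap between -0.1 and 0.1 rad/s), for 0.15 s.
5. tap stopped a quarter turn back (stroke 1) (value of joint tap between 1.1708 and 1.9708 rad and velocity of joint tap between -0.1 and 0.1 rad/s), for 0.15 s.
6. tap stopped half a turn forward (stroke 2) (value of joint tap between 4.3124 and 5.1124 rad and velocity of joint tap between -0.1 and 0.1 rad/s), for 0.15 s.
7. tap stopped a quarter turn back (stroke 2) (value of joint tap between 2.7416 and 3.5416 rad and velocity of joint tap between -0.1 and 0.1 rad/s), for 0.15 s.
8. tap stopped half a turn forward (stroke 3) (value of joint tap between 5.8832 and 6.6832 rad and velocity of joint tap between -0.1 and 0.1 rad/s), for 0.15 s.
9. tap stopped a quarter turn back (stroke 3) (all of step 6), for 0.15 s.
10. last half turn: collar down on the blank (value of joint tap between 7.554 and 8.054 rad and velocity of joint tap between -0.1 and 0.1 rad/s), for 0.15 s.
At the end, for the whole second after the job is handed in: Every blank lies on the tray floor, not stacked, any way up; flap shut (under 0.08 rad); mallet upright on the bench (within 0.15 rad); tap at its collar (over 7.55 rad). On the way the tap paused within 0.4 rad of 1/2, 1/4, 3/4, 1/2, 1, 3/4 turn (x of blank1_center in the frame of tray_floor between -0.127 and 0.127 m and y of blank1_center in the frame of tray_floor between -0.042 and 0.042 m and z of blank1_center in the frame of tray_floor between 0.008 and 0.032 m and linear speed of each of blank1, blank2, blank3, mallet below 0.03 m/s and x of blank2_center in the frame of tray_floor between -0.127 and 0.127 m and y of blank2_center in the frame of tray_floor between -0.042 and 0.042 m and z of blank2_center in the frame of tray_floor between 0.008 and 0.032 m and x of blank3_center in the frame of tray_floor between -0.127 and 0.127 m and y of blank3_center in the frame of tray_floor between -0.042 and 0.042 m and z of blank3_center in the frame of tray_floor between 0.008 and 0.032 m and value of joint flap below 0.08 rad and height (world z) of mallet_center below 0.09 m and angle between mallet_center's own z axis and vertical below 0.15 rad and value of joint tap above 7.55 rad); the robot touches nothing.
It fails at once if a bystander (gouges, glue bottle, square, brush, offcut) was moved more than 30 mm (distance of any of gouge1, gouge2, gouge3, glue, square, brush, offcut from where it was at the start of the episode above 0.03 m).
Of blank1, blank2, blank3 only 2 to 3 are there at a start; the rules pass over those that are not, and their reading is None.
At some moment in a run one of blank1, blank2, blank3 may be knocked a few centimetres aside while the robot is not near it.
It also fails if it takes over 192 s, if anything falls off the work surface, if the arm or the gripper's body presses on something with over 40 N, if the wrist force passes 120 N, or if a joint passes its speed limit or range.

## Working session

There is one attempt and no reset: what is moved stays moved. The work goes in short steps, Python scripts to look and compute and a shell command to move; the robot and the scene stay as the last step left them, time stands still between calls to the robot, and variables do not carry over. Pictures are saved under pics/ and viewed, and the job is handed in when it is done.

```bash
ls; mkdir -p pics
python3 - <<'E'
from bench import *
import cv2
print(get_obs())
for n in ["scene","top","wrist"]:
    im=camera(n); cv2.imwrite(f"pics/{n}0.png",im[:,:,::-1]); 
    c=calibration(n); print(n,c)
print(tcp_to_tips)
E
```

```text
pics
{'t': 0.0, 'joint_pos': array([-1.41148127,  0.42672611,  0.07386425,  1.60663223, -0.03408522,
        1.11077505, -0.06705502]), 'joint_vel': array([-0.00057586, -0.00012929, -0.00045521,  0.00021184, -0.00082065,
       -0.00130162, -0.00022884]), 'tau': array([ 6.05574087e-06, -9.35827088e+01,  3.66644450e+00, -4.54170728e+01,
       -4.88731102e-02,  2.04206613e-02,  1.19838924e-04]), 'tool_pos': array([0.20506575, 0.64265166, 0.2217688 ]), 'tool_rot': array([ 2.53597000e+00,  1.85287712e+00, -1.51308648e-03]), 'contact_force': array([-0.3835261, -0.1993751,  0.3742726]), 'moment': array([ 0.04676756, -0.01947915, -0.00594216]), 'opening': 0.093728276575734}
scene {'camera_matrix': array([[410.44889367,   0.        , 254.46780144],
       [  0.        , 410.44889367, 195.53062921],
       [  0.        ,   0.        ,   1.        ]]), 'R': array([[ 0.10919775,  0.99401521, -0.00309916],
       [ 0.70498058, -0.07964304, -0.70474064],
       [-0.70076975,  0.07477124, -0.70945826]]), 't': array([-0.08245254, -0.27982835,  1.45562881])}
top {'camera_matrix': array([[401.45533406,   0.        , 250.95800982],
       [  0.        , 401.45533406, 195.08102615],
       [  0.        ,   0.        ,   1.        ]]), 'R': array([[-0.01703834, -0.9998014 , -0.01033707],
       [-0.98713183,  0.01846469, -0.15883895],
       [ 0.15899828,  0.0074977 , -0.98725039]]), 't': array([0.04046481, 0.54034454, 1.13527577])}
wrist {'camera_matrix': array([[289.09606173,   0.        , 258.94522724],
       [  0.        , 289.09606173, 192.63807139],
       [  0.        ,   0.        ,   1.        ]]), 'R': array([[ 3.04385581e-01,  9.52548568e-01, -8.02239398e-04],
       [ 9.21822748e-01, -2.94354795e-01,  2.52186590e-01],
       [ 2.39983833e-01, -7.75014845e-02, -9.67678294e-01]]), 't': array([-0.67498584, -0.02497426,  0.38988745])}
0.017
```

View pics/scene0.png

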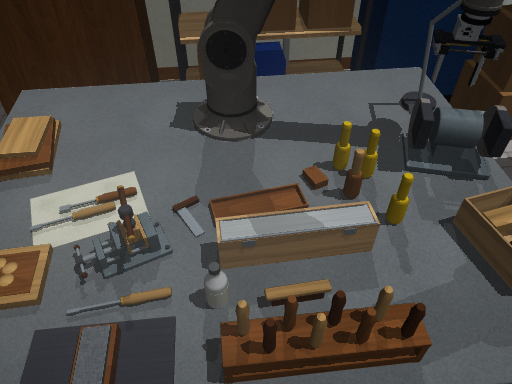

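View pics/top0.png

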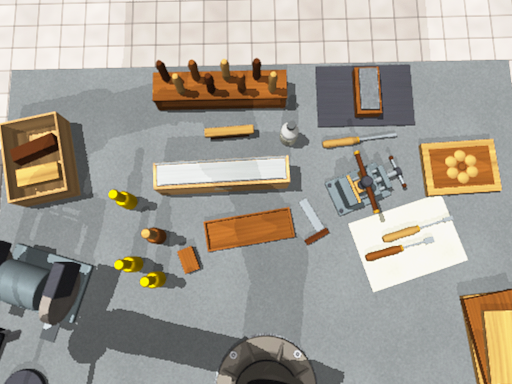

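View pics/wrist0.png

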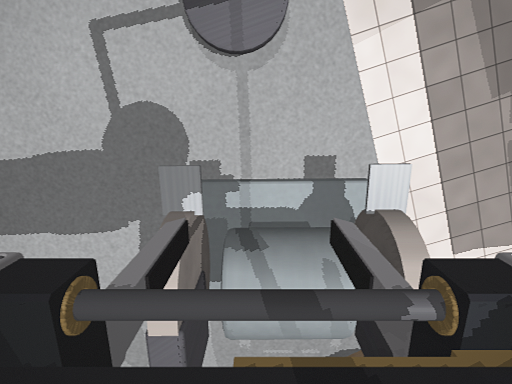

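The brown-handled piece at top(153,235)/scene(354,175) fits the mallet. The yellow ones at top(124,199), (129,264) and (152,280) are look-alikes. I'll confirm on an enlarged crop.

```bash
cat > h.py <<'E'
import numpy as np, cv2
from bench import *
from scipy.spatial.transform import Rotation as Ro
def ray(n,uv,c=None):
    c=c or calibration(n); K=c["camera_matrix"];R=c["R"];t=c["t"]
    d=R.T@np.linalg.inv(K)@np.array([uv[0],uv[1],1.]); o=-R.T@t
    return o,d
def onz(n,uv,z,c=None):
    o,d=ray(n,uv,c); return o+d*(z-o[2])/d[2]
def tri(n1,u1,n2,u2,c1=None,c2=None):
    o1,d1=ray(n1,u1,c1);o2,d2=ray(n2,u2,c2)
    A=np.stack([d1,-d2],1); s=np.linalg.lstsq(A,o2-o1,rcond=None)[0]
    p,q=o1+d1*s[0],o2+d2*s[1]; return (p+q)/2,np.linalg.norm(p-q)
def proj(n,X,c=None):
    c=c or calibration(n); p=c["camera_matrix"]@(c["R"]@np.array(X)+c["t"]); return p[:2]/p[2]
def snap(n,name):
    c=calibration(n); im=camera(n)[:,:,::-1].copy(); cv2.imwrite(f"pics/{name}.png",im); return im,c
def crop(im,x0,y0,x1,y1,k,name):
    cv2.imwrite(f"pics/{name}.png",cv2.resize(im[y0:y1,x0:x1],None,fx=k,fy=k,interpolation=cv2.INTER_CUBIC))
E
python3 - <<'E'
from h import *
s=cv2.imread("pics/scene0.png");t=cv2.imread("pics/top0.png")
crop(t,110,110,310,260,4,"tc1")
crop(s,200,110,420,270,3.6,"sc1")
crop(t,310,120,450,225,5,"tc2")
E
```

```text
(no output)
```

View pics/tc1.png

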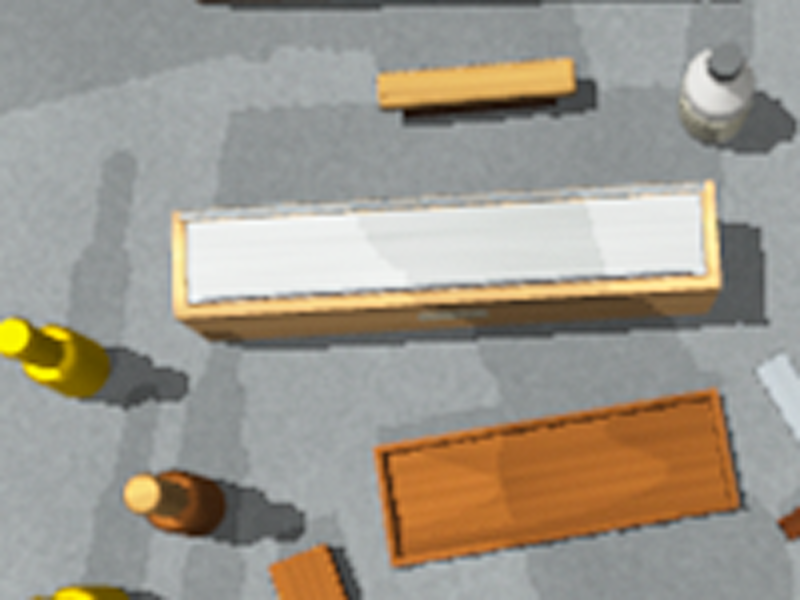

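View pics/sc1.png

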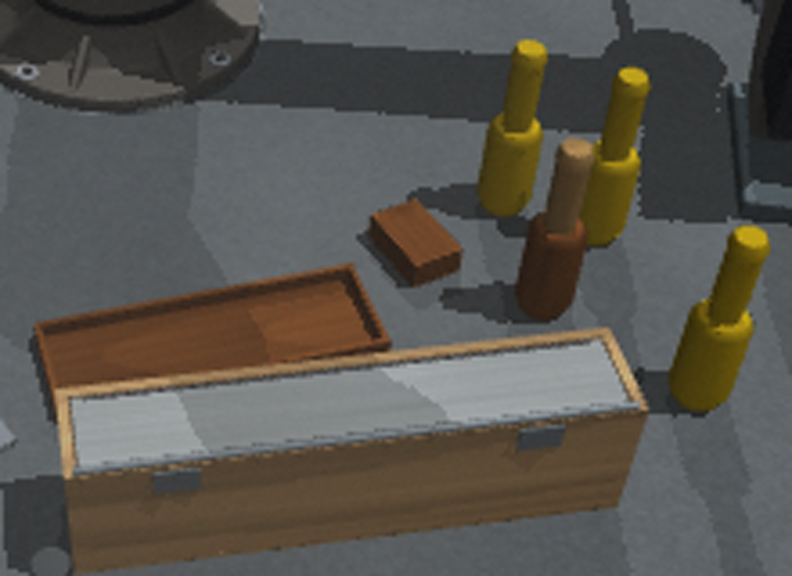

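View pics/tc2.png

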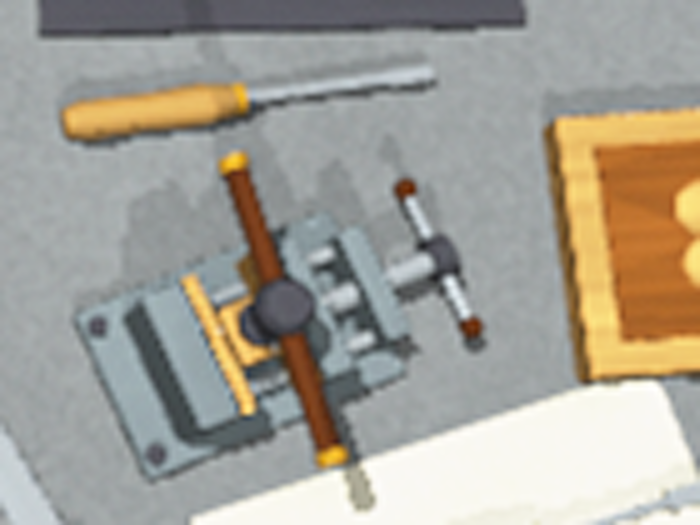

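The crop confirms that the brown head with the natural handle, at top(146,233), is the mallet; the other three are all yellow. Next I measure it.

Run:
```python
from h import *
T=lambda u,v:((u+.5)/4-.5+110,(v+.5)/4-.5+110)
S=lambda u,v:((u+.5)/3.6-.5+200,(v+.5)/3.6-.5+110)
print("mallet top: onz top",onz("top",T(143,494),.16),"scene",onz("scene",S(576,150),.16),tri("top",T(143,494),"scene",S(576,150)))
B=[onz("top",T(*p),.104) for p in [(174,213),(177,316),(719,289),(712,182)]]
print("bin rim top",np.round(B,4)); 
B2=[onz("scene",S(*p),.104) for p in [(646,409),(612,330),(55,395),(68,476)]]
print("bin rim scene",np.round(B2,4))
for b in (B,B2):
  b=np.array(b); c=b.mean(0); d=b[0]+b[1]-b[2]-b[3]; print(c,"len",np.linalg.norm(d)/2,"yaw",np.arctan2(-d[0],d[1]), "w",np.linalg.norm(b[0]-b[1]),np.linalg.norm(b[2]-b[3]))
# tray outer rim z=.017
R=[onz("top",T(*p),.017) for p in [(376,449),(393,566),(740,507),(718,391)]]
r=np.array(R); d=r[0]+r[1]-r[2]-r[3]; print("tray",r.mean(0),np.linalg.norm(d)/2,np.arctan2(-d[0],d[1]),np.linalg.norm(r[0]-r[1]))
V=lambda u,v:((u+.5)/5-.5+310,(v+.5)/5-.5+120)
e1=onz("top",V(233,162),.137+.006);e2=onz("top",V(332,457),.137+.006);h=onz("top",V(285,306),.152)
print("tap",e1,e2,(e1+e2)/2,np.linalg.norm(e1-e2),"hub",h,"ang",np.arctan2(*(e1-e2)[[1,0]]))
# vise base
```

```text
mallet top: onz top [0.42682821 0.30708815 0.16      ] scene [0.4292765  0.31069912 0.16      ] (array([0.42737342, 0.30955562, 0.15818585]), np.float64(0.0038842953704273596))
bin rim top [[ 0.6286  0.3053  0.104 ]
 [ 0.5546  0.3016  0.104 ]
 [ 0.5666 -0.0777  0.104 ]
 [ 0.6436 -0.0752  0.104 ]]
bin rim scene [[ 0.6282  0.3089  0.104 ]
 [ 0.556   0.3088  0.104 ]
 [ 0.5728 -0.0742  0.104 ]
 [ 0.6416 -0.0689  0.104 ]]
[0.59834936 0.11350492 0.104     ] len 0.38010851053285366 yaw 0.03556719154752889 w 0.07409371565405916 0.07706547490097738
[0.59965406 0.1186684  0.104     ] len 0.38066871556486587 yaw 0.0395616681526578 w 0.072167865478156 0.06895507759676837
tray [0.44332022 0.03891379 0.017     ] 0.2587304838401057 0.15028824076054126 0.08733587973905514
tap [ 0.63843419 -0.2586494   0.143     ] [ 0.47585395 -0.30167622  0.143     ] [ 0.55714407 -0.28016281  0.143     ] 0.16817740845024934 hub [ 0.55632164 -0.27931491  0.152     ] ang 0.25871844761771046
```

```bash
cat >> h.py <<'E'
def pose():
    o=get_obs(); return np.array(o["tool_pos"]),Ro.from_rotvec(o["tool_rot"])
def down(yaw):  # tool z down, tool x (jaws) at world angle yaw
    x=np.array([np.cos(yaw),np.sin(yaw),0]);z=np.array([0,0,-1.]);return Ro.from_matrix(np.stack([x,np.cross(z,x),z],1))
def togo(p,yaw=None,half=True):
    P,R=pose(); 
    if yaw is None: tw=np.zeros(3)
    else:
        c=[(R.inv()*down(y)).as_rotvec() for y in ((yaw,yaw+np.pi) if half else (yaw,))]
        tw=min(c,key=np.linalg.norm)
    d=R.inv().apply(np.array(p)-P)
    print("now",P.round(4),"yaw",np.round(np.arctan2(*R.as_matrix()[[1,0],0]),3),"tilt",R.as_matrix()[:,2].round(3),"open",round(float(get_obs()["opening"]),4),"t",get_obs()["t"])
    print(" shift in tool axes NOW",d.round(4)," twist",tw.round(4)); 
    if yaw is not None: print(" shift in axes AFTER twist",(R*Ro.from_rotvec(tw)).inv().apply(np.array(p)-P).round(4))
E
python3 - <<'E'
from h import *
S=lambda u,v:((u+.5)/3.6-.5+200,(v+.5)/3.6-.5+110)
for p in [(632,80),(528,50),(748,237)]: print(onz("scene",S(*p),.16))
togo((.428,.309,.30),np.pi/2+.0375)
E
```

```text
[0.35228752 0.37717926 0.16      ]
[0.30531313 0.30905459 0.16      ]
[0.53275937 0.39928915 0.16      ]
now [0.2051 0.6428 0.222 ] yaw 1.262 tilt [-0.    -0.001 -1.   ] open 0.0941 t 0.15
 shift in tool axes NOW [-0.2503  0.3138 -0.0778]  twist [-1.000e-04  1.000e-03 -3.463e-01]
 shift in axes AFTER twist [-0.3419  0.2103 -0.078 ]
```

```bash
python3 -m creep '[{"translation":[0,0,-0.04],"twist":[0,0,-0.173],"grip":1},{"translation":[0,0,-0.038],"twist":[0,0,-0.173],"grip":1},{"translation":[-0.048,0.03,0],"twist":[0,0,0],"grip":1},{"translation":[-0.048,0.03,0],"twist":[0,0,0],"grip":1},{"translation":[-0.048,0.03,0],"twist":[0,0,0],"grip":1},{"translation":[-0.048,0.03,0],"twist":[0,0,0],"grip":1},{"translation":[-0.048,0.03,0],"twist":[0,0,0],"grip":1},{"translation":[-0.048,0.03,0],"twist":[0,0,0],"grip":1}]' 30
python3 - <<'E'
from h import *
togo((.428,.309,.30),np.pi/2+.0375)
E
```

```text
t: 1.15
tool_pos: [0.3965, 0.3601, 0.3005]
tool_rot: [-2.18, -2.262, -0.0]
contact_force: [0.4, 0.7, -0.6]
opening: 0.0938
now [0.3965 0.3601 0.3005] yaw 1.608 tilt [-0.  0. -1.] open 0.0938 t 1.15
 shift in tool axes NOW [-0.0523  0.0296  0.0005]  twist [-0.     -0.0001 -0.0003]
 shift in axes AFTER twist [-0.0523  0.0296  0.0005]
```

```bash
python3 -m creep '[{"translation":[-0.052,0.0296,0],"twist":[0,0,0],"grip":1},{"translation":[0,0,0],"twist":[0,0,0],"grip":1},{"translation":[0,0,0],"twist":[0,0,0],"grip":1},{"translation":[0,0,0],"twist":[0,0,0],"grip":1},{"translation":[0,0,0],"twist":[0,0,0],"grip":1},{"translation":[0,0,0],"twist":[0,0,0],"grip":1},{"translation":[0,0,0],"twist":[0,0,0],"grip":1},{"translation":[0,0,0],"twist":[0,0,0],"grip":1}]'
python3 - <<'E'
from h import *
im,c=snap("wrist","w1"); print(proj("wrist",(.428,.309,.16),c),proj("wrist",(.428,.309,.0),c))
togo((.428,.309,.128),np.pi/2+.0375)
E
```

```text
t: 2.15
tool_pos: [0.4272, 0.3111, 0.3005]
tool_rot: [-2.18, -2.262, 0.0]
contact_force: [0.7, -0.7, -0.2]
opening: 0.0941
[256.27766925 188.82826549] [257.14384679 165.03516016]
now [0.4272 0.3111 0.3005] yaw 1.608 tilt [-0. -0. -1.] open 0.094 t 2.2
 shift in tool axes NOW [-0.0021  0.0007  0.1725]  twist [-0.      0.     -0.0003]
 shift in axes AFTER twist [-0.0021  0.0007  0.1725]
```

View pics/w1.png

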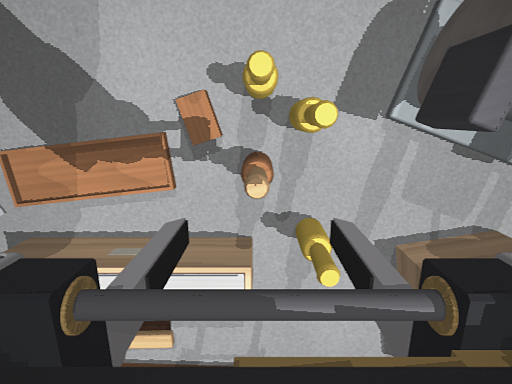

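The handle top at wrist(256,187) matches the prediction (256,189), so I descend and grip.

```bash
python3 -m creep '[{"translation":[-0.002,0.0007,0.05],"twist":[0,0,0],"grip":1},{"translation":[0,0,0.05],"twist":[0,0,0],"grip":1},{"translation":[0,0,0.04],"twist":[0,0,0],"grip":1},{"translation":[0,0,0.0325],"twist":[0,0,0],"grip":1},{"translation":[0,0,0],"twist":[0,0,0],"grip":-1},{"translation":[0,0,0],"twist":[0,0,0],"grip":-1},{"translation":[0,0,0],"twist":[0,0,0],"grip":-1},{"translation":[0,0,0],"twist":[0,0,0],"grip":-1}]' 30
python3 - <<'E'
from h import *
togo((.5882,.2717,.23+.03),np.pi/2+.0375)
print(get_obs()["contact_force"])
E
```

```text
t: 3.2
tool_pos: [0.4284, 0.3094, 0.129]
tool_rot: [-2.18, -2.262, -0.003]
contact_force: [0.8, -0.4, 0.4]
opening: 0.0575
now [0.4284 0.3094 0.129 ] yaw 1.608 tilt [ 0.001  0.001 -1.   ] open 0.0575 t 3.2
 shift in tool axes NOW [-0.0435  0.1584 -0.1309]  twist [ 0.0011 -0.0012 -0.0003]
 shift in axes AFTER twist [-0.0437  0.1583 -0.131 ]
[ 0.78858799 -0.44960598  0.43452304]
```

```bash
python3 -m creep '[{"translation":[0,0,0],"twist":[0,0,0],"grip":-1},{"translation":[0,0,0],"twist":[0,0,0],"grip":-1},{"translation":[0,0,0],"twist":[0,0,0],"grip":-1},{"translation":[0,0,0],"twist":[0,0,0],"grip":-1},{"translation":[0,0,0],"twist":[0,0,0],"grip":-1},{"translation":[0,0,-0.045],"twist":[0,0,0],"grip":-1},{"translation":[0,0,-0.045],"twist":[0,0,0],"grip":-1},{"translation":[0,0,-0.04],"twist":[0,0,0],"grip":-1}]' 30
python3 - <<'E'
from h import *
togo((.5882,.2717,.26),np.pi/2+.0375)
print(get_obs()["contact_force"])
E
```

```text
t: 4.2
tool_pos: [0.4279, 0.3089, 0.2594]
tool_rot: [-2.18, -2.262, 0.0]
contact_force: [-0.5, 0.1, -2.2]
opening: 0.0267
now [0.4279 0.3089 0.2594] yaw 1.608 tilt [-0.  0. -1.] open 0.0267 t 4.2
 shift in tool axes NOW [-0.0432  0.1588 -0.0006]  twist [-0.     -0.     -0.0004]
 shift in axes AFTER twist [-0.0432  0.1588 -0.0006]
[-0.54729963  0.14941366 -2.21775883]
```

```bash
python3 -m creep '[{"translation":[-0.0144,0.053,0],"twist":[0,0,0],"grip":-1},{"translation":[-0.0144,0.053,0],"twist":[0,0,0],"grip":-1},{"translation":[-0.0144,0.053,0],"twist":[0,0,0],"grip":-1},{"translation":[0,0,0],"twist":[0,0,0],"grip":-1},{"translation":[0,0,0],"twist":[0,0,0],"grip":-1},{"translation":[0,0,0],"twist":[0,0,0],"grip":-1},{"translation":[0,0,0],"twist":[0,0,0],"grip":-1},{"translation":[0,0,0],"twist":[0,0,0],"grip":-1}]' 30
python3 - <<'E'
from h import *
im,c=snap("wrist","w2")
im,c=snap("top","t2"); crop(im,110,110,310,260,4,"t2c")
im,c=snap("scene","s2"); crop(im,200,110,420,270,3.6,"s2c")
togo((.5882,.2717,.26),np.pi/2+.0375)
E
```

```text
t: 5.2
tool_pos: [0.5881, 0.2722, 0.2583]
tool_rot: [-2.179, -2.263, -0.001]
contact_force: [-0.0, -0.7, -2.5]
opening: 0.0272
now [0.5884 0.2719 0.2581] yaw 1.608 tilt [ 0.  0. -1.] open 0.0267 t 5.35
 shift in tool axes NOW [-0.0002 -0.0002 -0.0019]  twist [ 0.0001 -0.0001 -0.0001]
 shift in axes AFTER twist [-0.0002 -0.0002 -0.0019]
```

View pics/w2.png

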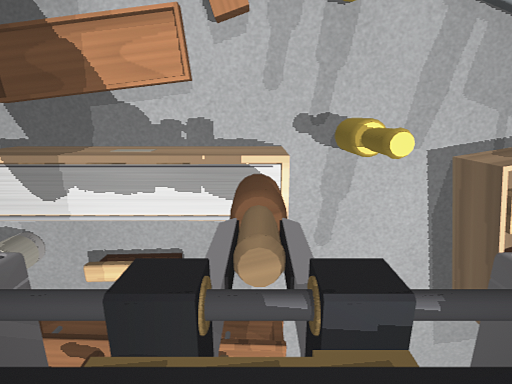

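View pics/s2c.png

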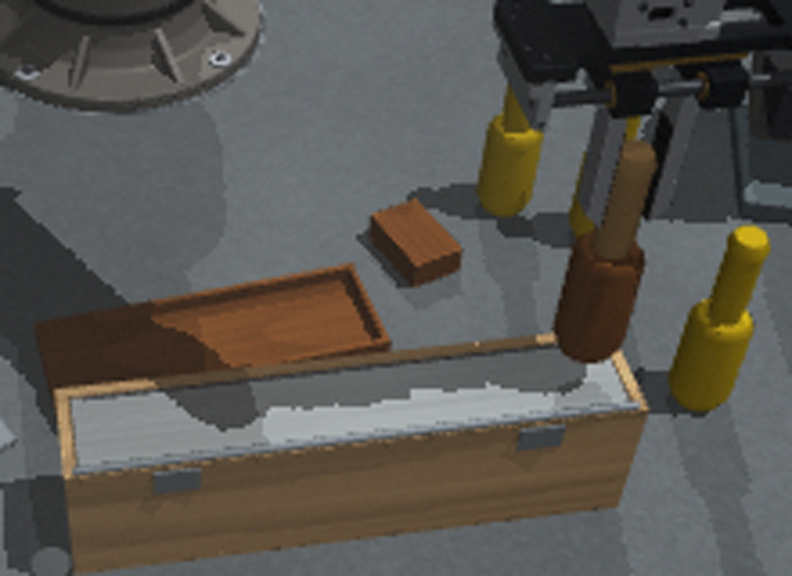

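View pics/t2c.png

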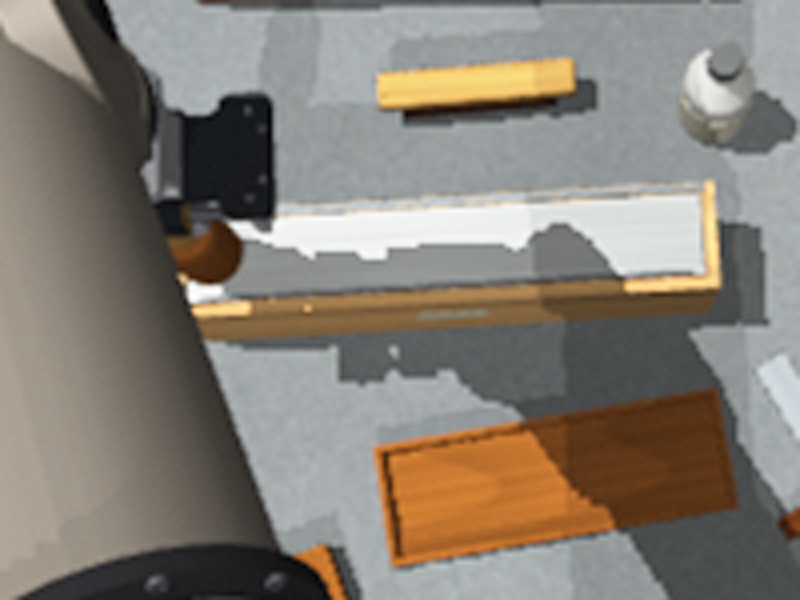

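Run:
```python
from h import *
im=cv2.imread("pics/w2.png"); crop(im,200,130,310,230,7,"w2c")
```

```text
(no output)
```

View pics/w2c.png

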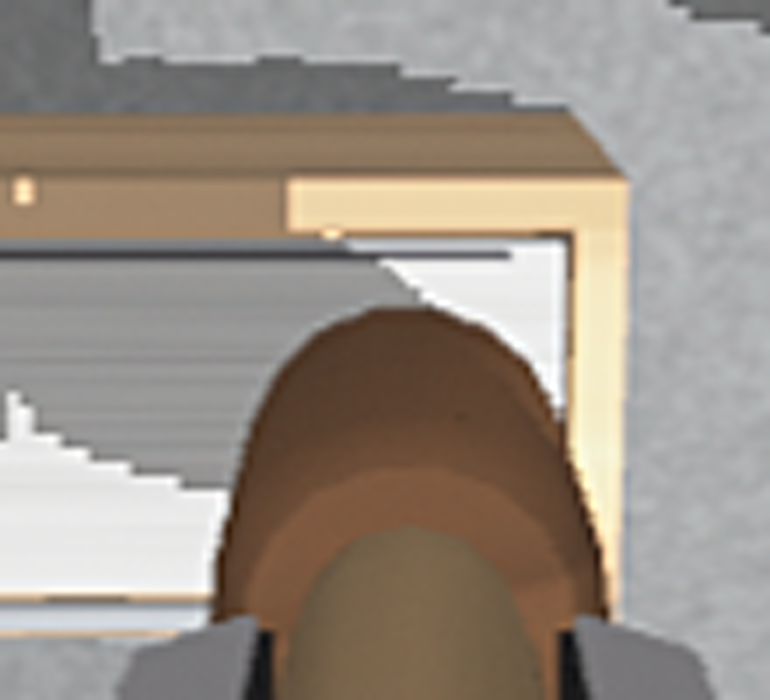

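Run:
```python
from h import *
W=lambda u,v:(200+(u+.5)/7-.5,130+(v+.5)/7-.5)
yaw=.0375; Rz=Ro.from_euler('z',yaw).as_matrix(); C=np.array([.599,.116,0])
for n,p in dict(outer=(629,177),inner=(573,235),nearout=(0,177),nearin=(0,237),far1=(0,597),far2=(0,635)).items():
    X=onz("wrist",W(*p),.104); print(n,X.round(4),"binframe",(Rz.T@(X-C)).round(4))
print(pose()[0])
```

```text
outer [0.5531 0.3046 0.104 ] binframe [-0.0388  0.1902  0.104 ]
inner [0.5625 0.2964 0.104 ] binframe [-0.0297  0.1817  0.104 ]
nearout [0.5567 0.2068 0.104 ] binframe [-0.0388  0.0923  0.104 ]
nearin [0.5661 0.2067 0.104 ] binframe [-0.0294  0.0918  0.104 ]
far1 [0.6258 0.2058 0.104 ] binframe [0.0301 0.0887 0.104 ]
far2 [0.6324 0.2057 0.104 ] binframe [0.0367 0.0884 0.104 ]
[0.58835878 0.27191261 0.25811694]
```

```bash
python3 -m creep '[{"translation":[-0.001,0,0.01],"twist":[0,0,0],"grip":-1},{"translation":[0,0,0.01],"twist":[0,0,0],"grip":-1},{"translation":[0,0,0.01],"twist":[0,0,0],"grip":-1},{"translation":[0,0,0.01],"twist":[0,0,0],"grip":-1},{"translation":[0,0,0.01],"twist":[0,0,0],"grip":-1},{"translation":[0,0,0.01],"twist":[0,0,0],"grip":-1},{"translation":[0,0,0.01],"twist":[0,0,0],"grip":-1},{"translation":[0,0,0.008],"twist":[0,0,0],"grip":-1}]' 40
python3 - <<'E'
from h import *
togo((.5882,.2707,.135),np.pi/2+.0375)
im,c=snap("wrist","w3"); crop(im,180,100,340,220,5,"w3c")
E
```

```text
t: 6.35
tool_pos: [0.5884, 0.2708, 0.1792]
tool_rot: [-2.18, -2.262, 0.001]
contact_force: [-0.2, 0.6, -1.0]
opening: 0.0264
now [0.5884 0.2708 0.1792] yaw 1.608 tilt [-0. -0. -1.] open 0.0264 t 6.35
 shift in tool axes NOW [-0.0001 -0.0002  0.0442]  twist [-0.0003  0.0002 -0.0003]
 shift in axes AFTER twist [-0.0001 -0.0002  0.0442]
```

View pics/w3c.png

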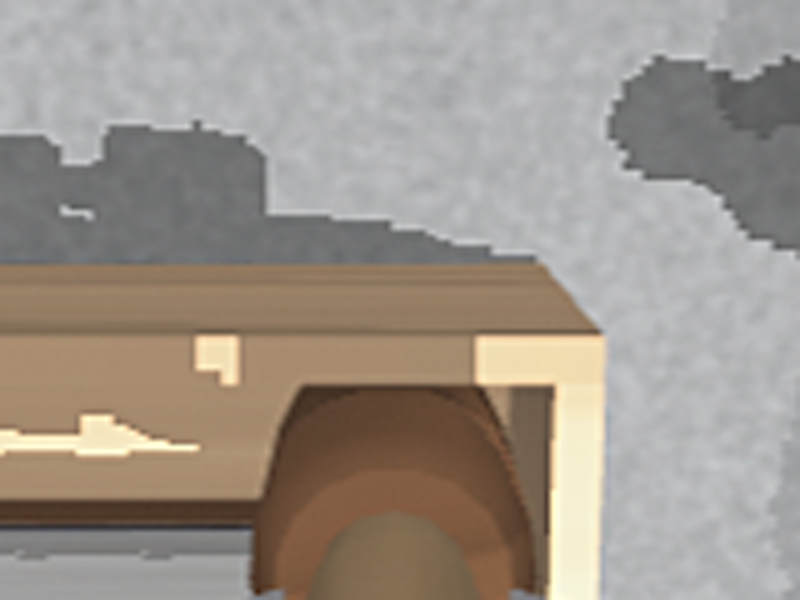

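```bash
python3 -m creep '[{"translation":[0,0,0.007],"twist":[0,0,0],"grip":-1},{"translation":[0,0,0.007],"twist":[0,0,0],"grip":-1},{"translation":[0,0,0.007],"twist":[0,0,0],"grip":-1},{"translation":[0,0,0.007],"twist":[0,0,0],"grip":-1},{"translation":[0,0,0.006],"twist":[0,0,0],"grip":-1},{"translation":[0,0,0.005],"twist":[0,0,0],"grip":-1},{"translation":[0,0,0.003],"twist":[0,0,0],"grip":-1},{"translation":[0,0,0],"twist":[0,0,0],"grip":-1}]' 40
python3 - <<'E'
from h import *
togo((.5882,.2707,.135),np.pi/2+.0375)
E
```

```text
t: 7.4
tool_pos: [0.5884, 0.2708, 0.1377]
tool_rot: [-2.18, -2.262, 0.001]
contact_force: [-0.9, 0.8, -3.9]
opening: 0.0264
now [0.5884 0.2708 0.1377] yaw 1.608 tilt [-0. -0. -1.] open 0.0264 t 7.4
 shift in tool axes NOW [-0.     -0.0002  0.0027]  twist [-0.0004  0.0002 -0.0003]
 shift in axes AFTER twist [-0.     -0.0002  0.0027]
```

```bash
python3 -m creep '[{"translation":[0,0,0.001],"twist":[0,0,0],"grip":-1},{"translation":[0,0,0.001],"twist":[0,0,0],"grip":-1},{"translation":[0,0,0.001],"twist":[0,0,0],"grip":-1},{"translation":[0,0,0],"twist":[0,0,0],"grip":-1},{"translation":[0,0,0],"twist":[0,0,0],"grip":-1},{"translation":[0,0,0],"twist":[0,0,0],"grip":-1},{"translation":[0,0,0],"twist":[0,0,0],"grip":-1},{"translation":[0,0,0],"twist":[0,0,0],"grip":-1}]' 10
python3 - <<'E'
from h import *
togo((.5882,.2707,.135),np.pi/2+.0375)
im,c=snap("wrist","w4"); crop(im,180,100,340,220,5,"w4c")
im,c=snap("scene","s4"); crop(im,200,110,420,270,3.6,"s4c")
E
```

```text
t: 8.4
tool_pos: [0.5885, 0.2708, 0.135]
tool_rot: [-2.18, -2.262, 0.0]
contact_force: [-0.1, 1.0, -3.1]
opening: 0.0273
now [0.5885 0.2708 0.135 ] yaw 1.608 tilt [-0. -0. -1.] open 0.0273 t 8.4
 shift in tool axes NOW [-0.0001 -0.0003 -0.    ]  twist [-0.0001  0.0001 -0.0003]
 shift in axes AFTER twist [-0.0001 -0.0003 -0.    ]
```

View pics/s4c.png

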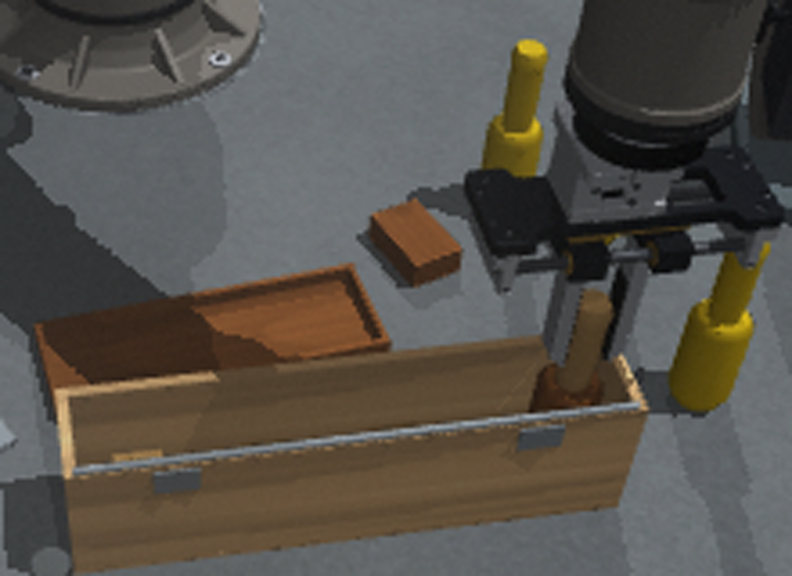

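```bash
python3 -m creep '[{"translation":[0,0,0.001],"twist":[0,0,0],"grip":-1},{"translation":[0,0,0.0005],"twist":[0,0,0],"grip":-1},{"translation":[0,0,0],"twist":[0,0,0],"grip":-0.3},{"translation":[0,0,0],"twist":[0,0,0],"grip":-0.1},{"translation":[0,0,0],"twist":[0,0,0],"grip":0},{"translation":[0,0,0],"twist":[0,0,0],"grip":0},{"translation":[0,0,0],"twist":[0,0,0],"grip":0},{"translation":[0,0,0],"twist":[0,0,0],"grip":0}]' 10
python3 - <<'E'
from h import *
togo((.5882,.2707,.135),np.pi/2+.0375)
im,c=snap("wrist","w5"); crop(im,180,100,340,300,3,"w5c")
im,c=snap("scene","s5"); crop(im,200,110,420,270,3.6,"s5c")
E
```

```text
t: 9.5
tool_pos: [0.5885, 0.2708, 0.1334]
tool_rot: [2.18, 2.262, -0.0]
contact_force: [0.4, 0.2, -0.4]
opening: 0.0473
now [0.5885 0.2708 0.1334] yaw 1.608 tilt [-0. -0. -1.] open 0.0473 t 9.5
 shift in tool axes NOW [-0.0001 -0.0003 -0.0016]  twist [-0.0001  0.0001 -0.0003]
 shift in axes AFTER twist [-0.0001 -0.0003 -0.0016]
```

View pics/s5c.png

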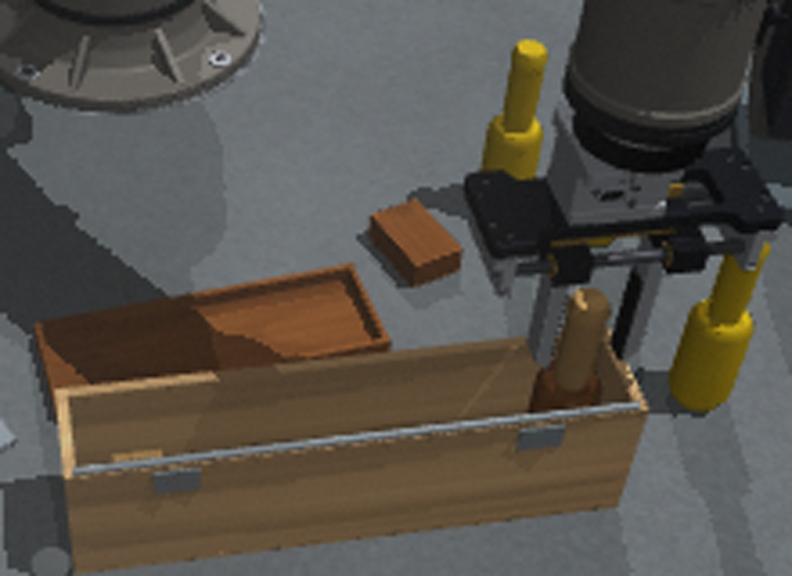

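View pics/w5c.png

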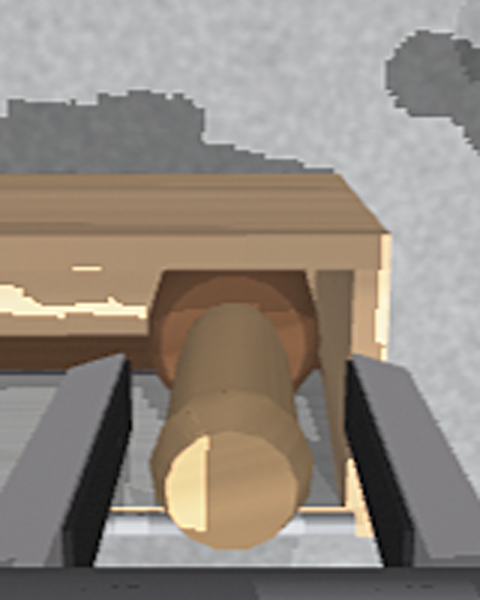

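```bash
python3 -m creep '[{"translation":[0,0,-0.02],"twist":[0,0,0],"grip":0},{"translation":[0,0,-0.05],"twist":[0,0,0],"grip":0},{"translation":[0,0,-0.06],"twist":[0,0,0],"grip":0.2},{"translation":[0,0,-0.06],"twist":[0,0,0],"grip":0.2},{"translation":[-0.045,0.015,-0.02],"twist":[0,0,0],"grip":0.2},{"translation":[-0.055,0.02,0],"twist":[0,0,0],"grip":0.2},{"translation":[-0.055,0.02,0],"twist":[0,0,0],"grip":0.2},{"translation":[0,0,0],"twist":[0,0,0],"grip":0.2}]' 10
python3 - <<'E'
from h import *
togo((.5882,.2707,.135),np.pi/2+.0375)
im,c=snap("wrist","w6"); np.save("c6.npy",c,allow_pickle=True)
im,c=snap("top","t6"); crop(im,110,110,310,260,4,"t6c")
E
```

```text
t: 10.6
tool_pos: [0.6504, 0.112, 0.3453]
tool_rot: [2.187, 2.253, 0.001]
contact_force: [-0.0, 0.3, 0.3]
opening: 0.0568
now [0.6504 0.112  0.3453] yaw 1.601 tilt [ 0.002 -0.001 -1.   ] open 0.0568 t 10.6
 shift in tool axes NOW [ 0.1607 -0.0579  0.21  ]  twist [ 0.0018  0.0014 -0.0077]
 shift in axes AFTER twist [ 0.1609 -0.0562  0.2103]
```

View pics/w6.png

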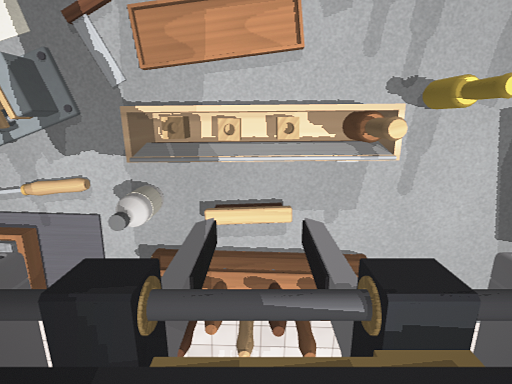

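View pics/t6c.png

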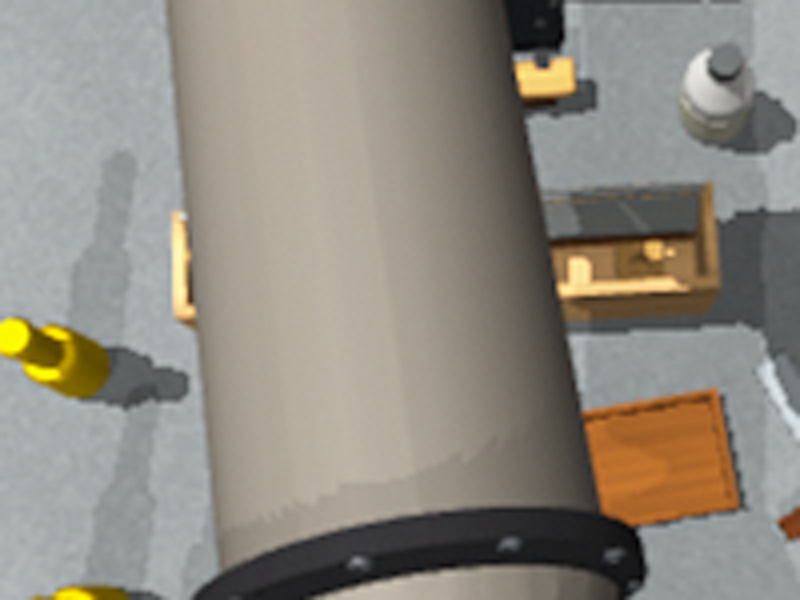

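Three blanks show in the wrist view at about (176,126), (229,128) and (288,126), with the mallet standing at (385,127) and the flap open. I enlarge that area and measure.

Run:
```python
from h import *
im=cv2.imread("pics/w6.png"); crop(im,115,95,415,170,2.6,"w6c"); crop(im,145,105,310,150,4.8,"w6d")
```

```text
(no output)
```

View pics/w6d.png

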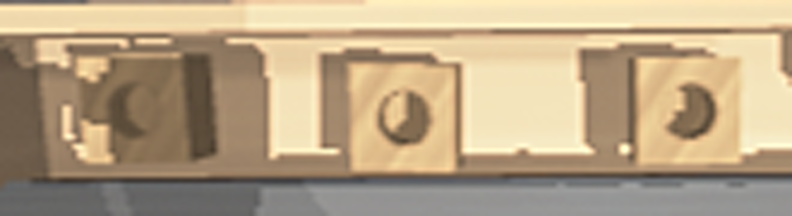

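View pics/w6c.png

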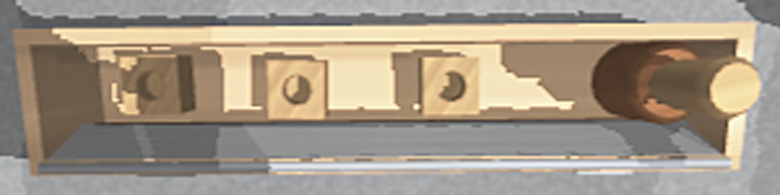

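```bash
cat >> h.py <<'E'
BY=.0370; BC=np.array([.599,.1155,0]); BR=Ro.from_euler('z',BY).as_matrix()
def inbin(X): return BR.T@(np.array(X)-BC)
def binw(b): return BR@np.array(b)+BC
E
python3 - <<'E'
from h import *
c=np.load("c6.npy",allow_pickle=True).item()
W=lambda u,v:(145+(u+.5)/4.8-.5,105+(v+.5)/4.8-.5)
for n,ps in dict(A=[(134,108),(80,53),(187,53),(190,160),(85,162)],B=[(404,116),(347,64),(458,64),(459,172),(351,172)],C=[(689,110),(634,57),(740,57),(741,163),(638,164)]).items():
    for p in ps:
        X=onz("wrist",W(*p),.046,c); print(n,X.round(4),"bin",inbin(X).round(4))
W=lambda u,v:(115+(u+.5)/2.6-.5,95+(v+.5)/2.6-.5)
print("mallet top bin",inbin(onz("wrist",W(734,86),.166,c)))
for p in [(755,24),(17,29)]: print("corner",inbin(onz("wrist",W(*p),.104,c)))
# inner rim
for p in [(737,43),(28,44)]: print("inner corner",inbin(onz("wrist",W(*p),.104,c)))
E
```

```text
A [ 0.5961 -0.0236  0.046 ] bin [-0.008  -0.1389  0.046 ]
A [ 0.5794 -0.0401  0.046 ] bin [-0.0254 -0.1548  0.046 ]
A [ 0.5784 -0.0058  0.046 ] bin [-0.0251 -0.1204  0.046 ]
A [ 0.6122 -0.0061  0.046 ] bin [ 0.0087 -0.122   0.046 ]
A [ 0.6138 -0.0404  0.046 ] bin [ 0.0091 -0.1563  0.046 ]
B [0.5961 0.0638 0.046 ] bin [-0.0049 -0.0515  0.046 ]
B [0.5803 0.0455 0.046 ] bin [-0.0213 -0.0693  0.046 ]
B [0.5792 0.0811 0.046 ] bin [-0.021  -0.0336  0.046 ]
B [0.6135 0.0819 0.046 ] bin [ 0.0132 -0.0341  0.046 ]
B [0.6145 0.0465 0.046 ] bin [ 0.0129 -0.0695  0.046 ]
C [0.5914 0.1561 0.046 ] bin [-0.006   0.0408  0.046 ]
C [0.5754 0.1375 0.046 ] bin [-0.0228  0.0229  0.046 ]
C [0.5744 0.1715 0.046 ] bin [-0.0225  0.0569  0.046 ]
C [0.6078 0.174  0.046 ] bin [0.011  0.0581 0.046 ]
C [0.6091 0.1403 0.046 ] bin [0.0111 0.0245 0.046 ]
mallet top bin [-0.00914651  0.15418627  0.166     ]
corner [-0.03761654  0.19021148  0.104     ]
corner [-0.03806989 -0.1880212   0.104     ]
inner corner [-0.02831649  0.18207684  0.104     ]
inner corner [-0.03061991 -0.18329976  0.104     ]
```

Run:
```python
from h import *
c=np.load("c6.npy",allow_pickle=True).item()
im=cv2.imread("pics/w6.png"); crop(im,110,0,320,80,3.8,"w6t")
p=binw([-.006,.0405,.2]); print(p); togo(p,np.pi/2+BY)
```

```text
[0.59150595 0.15575033 0.2       ]
now [0.6493 0.1174 0.3447] yaw 1.607 tilt [ 0.001  0.    -1.   ] open 0.0563 t 10.7
 shift in tool axes NOW [ 0.0404 -0.0566  0.1446]  twist [ 0.0009 -0.0004 -0.0012]
 shift in axes AFTER twist [ 0.0405 -0.0564  0.1447]
```

View pics/w6t.png

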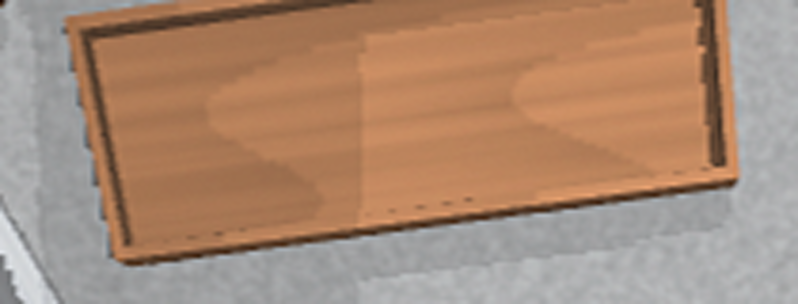

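```bash
python3 - <<'E'
from h import *
c=np.load("c6.npy",allow_pickle=True).item()
W=lambda u,v:(110+(u+.5)/3.8-.5,0+(v+.5)/3.8-.5)
a=onz("wrist",W(738,176),.017,c);b=onz("wrist",W(120,262),.017,c);e=onz("wrist",W(68,18),.017,c)
d=a-b;print(a,b,e,np.linalg.norm(d),np.arctan2(-d[0],d[1])); d/=np.linalg.norm(d); n=np.array([d[1],-d[0],0])
print((a+b)/2-n*.045, np.linalg.norm(e-b))
E
python3 -m creep '[{"translation":[0.02,-0.028,0.05],"twist":[0,0,0],"grip":0.06},{"translation":[0.02,-0.028,0.05],"twist":[0,0,0],"grip":0.06},{"translation":[0,0,0.044],"twist":[0,0,0],"grip":0.06},{"translation":[0,0,0],"twist":[0,0,0],"grip":0.06},{"translation":[0,0,0],"twist":[0,0,0],"grip":0.06},{"translation":[0,0,0],"twist":[0,0,0],"grip":0.06},{"translation":[0,0,0],"twist":[0,0,0],"grip":0.06},{"translation":[0,0,0],"twist":[0,0,0],"grip":0.06}]' 10
python3 - <<'E'
from h import *
p=binw([-.006,.0405,.035]); print(p); togo(p,np.pi/2+BY)
snap("wrist","w7")
E
```

```text
[0.46887948 0.17637648 0.017     ] [ 0.50876044 -0.07712129  0.017     ] [ 0.41992681 -0.09096996  0.017     ] 0.2566156824790665 0.15604372826806376
[0.44436671 0.04263409 0.017     ] 0.08990661533148167
t: 11.7
tool_pos: [0.5921, 0.1558, 0.2]
tool_rot: [2.18, 2.262, 0.001]
contact_force: [-0.6, -0.2, -0.4]
opening: 0.0498
[0.59150595 0.15575033 0.035     ]
now [0.5921 0.1558 0.2   ] yaw 1.608 tilt [ 0.001  0.    -1.   ] open 0.0498 t 11.7
 shift in tool axes NOW [-1.00e-04 -7.00e-04  1.65e-01]  twist [ 0.0006 -0.0003 -0.0001]
 shift in axes AFTER twist [-1.00e-04 -6.00e-04  1.65e-01]
```

View pics/w7.png

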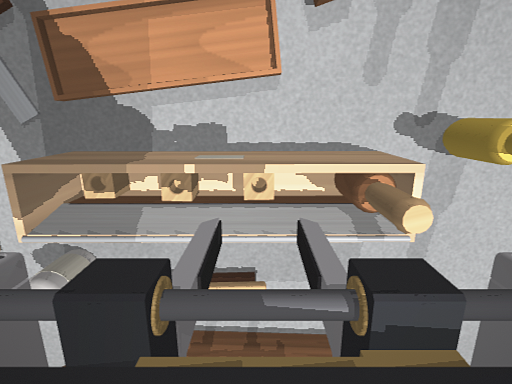

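```bash
python3 -m creep '[{"translation":[0,0,0.045],"twist":[0,0,0],"grip":0.06},{"translation":[0,0,0.04],"twist":[0,0,0],"grip":0.06},{"translation":[0,0,0.03],"twist":[0,0,0],"grip":0.06},{"translation":[0,0,0.02],"twist":[0,0,0],"grip":0.06},{"translation":[0,0,0.015],"twist":[0,0,0],"grip":0.06},{"translation":[0,0,0.01],"twist":[0,0,0],"grip":0.06},{"translation":[0,0,0.005],"twist":[0,0,0],"grip":0.06},{"translation":[0,0,0],"twist":[0,0,0],"grip":0.06}]' 10
python3 - <<'E'
from h import *
p=binw([-.006,.0405,.035]); togo(p,np.pi/2+BY); print(get_obs()["contact_force"])
im,c=snap("wrist","w8")
E
```

```text
t: 12.75
tool_pos: [0.5919, 0.1559, 0.0346]
tool_rot: [2.18, 2.262, 0.0]
contact_force: [0.6, -0.4, -0.2]
opening: 0.05
now [0.5919 0.1559 0.0346] yaw 1.608 tilt [ 0.  0. -1.] open 0.05 t 12.75
 shift in tool axes NOW [-0.0001 -0.0004 -0.0004]  twist [ 0.0002 -0.0001  0.0001]
 shift in axes AFTER twist [-0.0001 -0.0004 -0.0004]
[ 0.62137991 -0.41693926 -0.21842768]
```

View pics/w8.png

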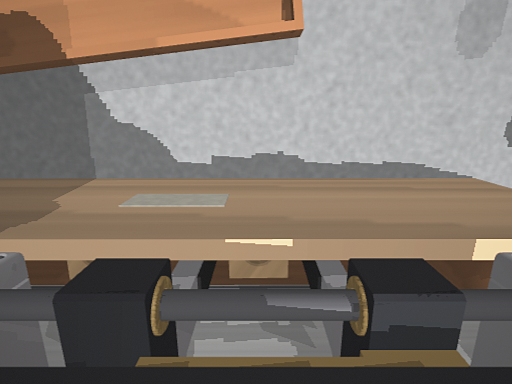

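The blank sits between the pads, so I close on it and lift.

```bash
python3 -m creep '[{"translation":[0,0,0],"twist":[0,0,0],"grip":-1},{"translation":[0,0,0],"twist":[0,0,0],"grip":-1},{"translation":[0,0,0],"twist":[0,0,0],"grip":-1},{"translation":[0,0,0],"twist":[0,0,0],"grip":-1},{"translation":[0,0,-0.02],"twist":[0,0,0],"grip":-1},{"translation":[0,0,-0.045],"twist":[0,0,0],"grip":-1},{"translation":[0,0,-0.05],"twist":[0,0,0],"grip":-1},{"translation":[0,0,-0.04],"twist":[0,0,0],"grip":-1}]' 15
python3 - <<'E'
from h import *
cat='''
TC=np.array([.444,.0415,.005]); TY=.153; TR=Ro.from_euler('z',TY).as_matrix()
def trayw(u,v,z):  # u along long (+y side), v toward +x
    return TC+TR@np.array([v,u,0])+np.array([0,0,z-.005])
'''
open("h.py","a").write(cat); exec(cat)
togo(trayw(.075,0,.19),np.pi/2+TY); print(get_obs()["contact_force"])
E
```

```text
t: 13.8
tool_pos: [0.5921, 0.1557, 0.1928]
tool_rot: [2.18, 2.261, 0.003]
contact_force: [0.3, -0.0, -0.1]
opening: 0.0339
now [0.5921 0.1557 0.1928] yaw 1.608 tilt [ 0.002  0.001 -1.   ] open 0.0339 t 13.8
 shift in tool axes NOW [-0.0342 -0.1609  0.0025]  twist [ 0.0018 -0.0005 -0.1162]
 shift in axes AFTER twist [-0.0153 -0.1637  0.0028]
[ 0.25961927 -0.02715211 -0.14663139]
```

```bash
python3 -m creep '[{"translation":[0,0,0],"twist":[0,0,-0.116],"grip":-1},{"translation":[-0.0051,-0.0546,0],"twist":[0,0,0],"grip":-1},{"translation":[-0.0051,-0.0546,0],"twist":[0,0,0],"grip":-1},{"translation":[-0.0051,-0.0546,0],"twist":[0,0,0],"grip":-1},{"translation":[0,0,0.05],"twist":[0,0,0],"grip":-1},{"translation":[0,0,0.045],"twist":[0,0,0],"grip":-1},{"translation":[0,0,0.04],"twist":[0,0,0],"grip":-1},{"translation":[0,0,0],"twist":[0,0,0],"grip":-1}]' 15
python3 - <<'E'
from h import *
togo(trayw(.075,0,.035),np.pi/2+TY); print(get_obs()["contact_force"])
E
```

```text
t: 14.8
tool_pos: [0.431, 0.115, 0.0536]
tool_rot: [-2.044, -2.384, 0.006]
contact_force: [-0.0, 0.3, 0.3]
opening: 0.034
now [0.431  0.115  0.0536] yaw 1.724 tilt [-0.003 -0.002 -1.   ] open 0.034 t 14.8
 shift in tool axes NOW [0.0004 0.0017 0.0186]  twist [-0.0036  0.0014 -0.0001]
 shift in axes AFTER twist [0.0004 0.0016 0.0186]
[-0.04929151  0.30594633  0.34485851]
```

```bash
python3 -m creep '[{"translation":[0,0.001,0.01],"twist":[0,0,0],"grip":-1},{"translation":[0,0,0.006],"twist":[0,0,0],"grip":-1},{"translation":[0,0,0.0025],"twist":[0,0,0],"grip":-1},{"translation":[0,0,0],"twist":[0,0,0],"grip":-1},{"translation":[0,0,0],"twist":[0,0,0],"grip":0.06},{"translation":[0,0,0],"twist":[0,0,0],"grip":0.06},{"translation":[0,0,0],"twist":[0,0,0],"grip":0.06},{"translation":[0,0,0],"twist":[0,0,0],"grip":0.06}]' 15
python3 - <<'E'
from h import *
p=binw([-.005,-.0515,.2]); togo(p,np.pi/2+BY); print(get_obs()["contact_force"])
E
```

```text
t: 15.8
tool_pos: [0.4333, 0.1159, 0.036]
tool_rot: [2.045, 2.385, 0.0]
contact_force: [0.2, -0.3, 0.6]
opening: 0.0497
now [0.4333 0.1159 0.036 ] yaw 1.724 tilt [ 0.  0. -1.] open 0.0497 t 15.8
 shift in tool axes NOW [-0.0763  0.1528 -0.164 ]  twist [ 0.     -0.      0.1162]
 shift in axes AFTER twist [-0.0581  0.1606 -0.164 ]
[ 0.15214353 -0.34722106  0.59033429]
```

Now I rise, move over blank B and look.

```bash
python3 -m creep '[{"translation":[0,0,-0.05],"twist":[0,0,0],"grip":0.06},{"translation":[0,0,-0.057],"twist":[0,0,0],"grip":0.06},{"translation":[0,0,-0.057],"twist":[0,0,0.116],"grip":0.06},{"translation":[-0.0194,0.0535,0],"twist":[0,0,0],"grip":0.06},{"translation":[-0.0194,0.0535,0],"twist":[0,0,0],"grip":0.06},{"translation":[-0.0194,0.0535,0],"twist":[0,0,0],"grip":0.06},{"translation":[0,0,0],"twist":[0,0,0],"grip":0.06},{"translation":[0,0,0],"twist":[0,0,0],"grip":0.06}]' 15
python3 - <<'E'
from h import *
p=binw([-.005,-.0515,.035]); togo(p,np.pi/2+BY)
im,c=snap("wrist","w9");  print([proj("wrist",binw(b),c) for b in ([-.005,-.0515,.046],[-.008,-.139,.046])])
E
```

```text
t: 16.8
tool_pos: [0.5952, 0.0636, 0.1994]
tool_rot: [-2.18, -2.261, 0.002]
contact_force: [-1.1, 0.5, 0.4]
opening: 0.0498
now [0.5952 0.0636 0.1994] yaw 1.608 tilt [-0.001 -0.    -1.   ] open 0.0498 t 16.8
 shift in tool axes NOW [0.0003 0.001  0.1644]  twist [-0.0013  0.0003 -0.0003]
 shift in axes AFTER twist [0.0002 0.0008 0.1644]
[array([258.50914158, 186.26546813]), array([180.05360098, 183.69703613])]
```

View pics/w9.png

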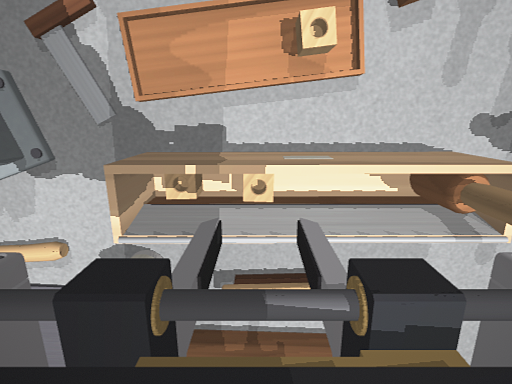

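Blank C is upright in the tray at (318,28). B at (259,187) and A at (181,185) are where predicted, so I descend on B.

```bash
python3 -m creep '[{"translation":[0,0.001,0.045],"twist":[0,0,0],"grip":0.06},{"translation":[0,0,0.04],"twist":[0,0,0],"grip":0.06},{"translation":[0,0,0.03],"twist":[0,0,0],"grip":0.06},{"translation":[0,0,0.02],"twist":[0,0,0],"grip":0.06},{"translation":[0,0,0.015],"twist":[0,0,0],"grip":0.06},{"translation":[0,0,0.01],"twist":[0,0,0],"grip":0.06},{"translation":[0,0,0.004],"twist":[0,0,0],"grip":0.06},{"translation":[0,0,0],"twist":[0,0,0],"grip":-1}]' 15; python3 -m creep '[{"translation":[0,0,0],"twist":[0,0,0],"grip":-1},{"translation":[0,0,0],"twist":[0,0,0],"grip":-1},{"translation":[0,0,0],"twist":[0,0,0],"grip":-1},{"translation":[0,0,0],"twist":[0,0,0],"grip":-1},{"translation":[0,0,-0.02],"twist":[0,0,0],"grip":-1},{"translation":[0,0,-0.045],"twist":[0,0,0],"grip":-1},{"translation":[0,0,-0.05],"twist":[0,0,0],"grip":-1},{"translation":[0,0,-0.04],"twist":[0,0,0],"grip":-1}]' 15
python3 - <<'E'
from h import *
togo(trayw(.0,0,.035),np.pi/2+TY); print(get_obs()["contact_force"])
E
```

```text
t: 17.85
tool_pos: [0.597, 0.0637, 0.0362]
tool_rot: [2.18, 2.262, 0.0]
contact_force: [0.4, 0.5, -0.1]
opening: 0.0431
t: 18.85
tool_pos: [0.597, 0.0635, 0.1943]
tool_rot: [2.18, 2.261, 0.002]
contact_force: [0.4, 0.7, -0.7]
opening: 0.0344
now [0.597  0.0635 0.1943] yaw 1.607 tilt [ 0.002  0.    -1.   ] open 0.0344 t 18.85
 shift in tool axes NOW [-0.0165 -0.1539  0.159 ]  twist [ 0.0017 -0.0003 -0.1163]
 shift in axes AFTER twist [ 0.0015 -0.1545  0.1593]
[ 0.44327964  0.71739038 -0.73170621]
```

```bash
python3 -m creep '[{"translation":[0,0,0],"twist":[0,0,-0.116],"grip":-1},{"translation":[0.0005,-0.0515,0],"twist":[0,0,0],"grip":-1},{"translation":[0.0005,-0.0515,0],"twist":[0,0,0],"grip":-1},{"translation":[0.0005,-0.0515,0],"twist":[0,0,0],"grip":-1},{"translation":[0,0,0.05],"twist":[0,0,0],"grip":-1},{"translation":[0,0,0.045],"twist":[0,0,0],"grip":-1},{"translation":[0,0,0.04],"twist":[0,0,0],"grip":-1},{"translation":[0,0,0.01],"twist":[0,0,0],"grip":-1}]' 15
python3 - <<'E'
from h import *
togo(trayw(.0,0,.035),np.pi/2+TY); print(get_obs()["contact_force"])
E
```

```text
t: 19.85
tool_pos: [0.443, 0.0413, 0.0452]
tool_rot: [-2.044, -2.384, 0.003]
contact_force: [0.1, 0.2, 0.1]
opening: 0.034
now [0.443  0.0413 0.0452] yaw 1.724 tilt [-0.002 -0.001 -1.   ] open 0.034 t 19.85
 shift in tool axes NOW [0.     0.001  0.0102]  twist [-0.0025  0.0005 -0.0001]
 shift in axes AFTER twist [0.     0.001  0.0102]
[0.05103637 0.24657287 0.11019587]
```

```bash
python3 -m creep '[{"translation":[0,0,0.006],"twist":[0,0,0],"grip":-1},{"translation":[0,0,0.003],"twist":[0,0,0],"grip":-1},{"translation":[0,0,0.001],"twist":[0,0,0],"grip":-1},{"translation":[0,0,0],"twist":[0,0,0],"grip":-1},{"translation":[0,0,0],"twist":[0,0,0],"grip":0.06},{"translation":[0,0,0],"twist":[0,0,0],"grip":0.06},{"translation":[0,0,0],"twist":[0,0,0],"grip":0.06},{"translation":[0,0,0],"twist":[0,0,0],"grip":0.06}]' 15
python3 - <<'E'
from h import *
p=binw([-.008,-.139,.2]); togo(p,np.pi/2+BY); print(get_obs()["contact_force"])
E
```

```text
t: 20.85
tool_pos: [0.4439, 0.0417, 0.036]
tool_rot: [-2.045, -2.385, 0.0]
contact_force: [0.5, 0.0, 0.7]
opening: 0.0497
now [0.4439 0.0417 0.036 ] yaw 1.724 tilt [-0. -0. -1.] open 0.0497 t 20.85
 shift in tool axes NOW [-0.0878  0.1405 -0.164 ]  twist [-1.000e-04  0.000e+00  1.161e-01]
 shift in axes AFTER twist [-0.0709  0.1498 -0.164 ]
[0.4713335  0.00102542 0.72153671]
```

```bash
python3 -m creep '[{"translation":[0,0,-0.05],"twist":[0,0,0],"grip":0.06},{"translation":[0,0,-0.057],"twist":[0,0,0],"grip":0.06},{"translation":[0,0,-0.057],"twist":[0,0,0.116],"grip":0.06},{"translation":[-0.0236,0.05,0],"twist":[0,0,0],"grip":0.06},{"translation":[-0.0236,0.05,0],"twist":[0,0,0],"grip":0.06},{"translation":[-0.0236,0.05,0],"twist":[0,0,0],"grip":0.06},{"translation":[0,0,0],"twist":[0,0,0],"grip":0.06},{"translation":[0,0,0],"twist":[0,0,0],"grip":0.06}]' 15
python3 - <<'E'
from h import *
p=binw([-.008,-.139,.035]); togo(p,np.pi/2+BY)
im,c=snap("wrist","w10");  print([proj("wrist",binw(b),c) for b in ([-.005,-.0515,.046],[-.008,-.139,.046])])
E
```

```text
t: 21.85
tool_pos: [0.5957, -0.0236, 0.1994]
tool_rot: [-2.18, -2.261, 0.002]
contact_force: [-0.5, -0.3, -0.9]
opening: 0.05
now [ 0.5957 -0.0236  0.1994] yaw 1.607 tilt [-0.001 -0.    -1.   ] open 0.05 t 21.85
 shift in tool axes NOW [-1.000e-04  7.000e-04  1.644e-01]  twist [-0.0014  0.0002 -0.0004]
 shift in axes AFTER twist [-1.000e-04  4.000e-04  1.644e-01]
[array([336.36597831, 188.50128837]), array([258.24310963, 185.95387779])]
```

View pics/w10.png

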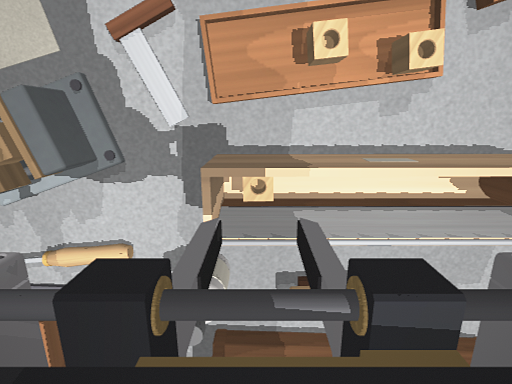

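```bash
python3 -m creep '[{"translation":[0,0,0.045],"twist":[0,0,0],"grip":0.06},{"translation":[0,0,0.04],"twist":[0,0,0],"grip":0.06},{"translation":[0,0,0.03],"twist":[0,0,0],"grip":0.06},{"translation":[0,0,0.02],"twist":[0,0,0],"grip":0.06},{"translation":[0,0,0.015],"twist":[0,0,0],"grip":0.06},{"translation":[0,0,0.01],"twist":[0,0,0],"grip":0.06},{"translation":[0,0,0.004],"twist":[0,0,0],"grip":0.06},{"translation":[0,0,0],"twist":[0,0,0],"grip":-1}]' 15; python3 -m creep '[{"translation":[0,0,0],"twist":[0,0,0],"grip":-1},{"translation":[0,0,0],"twist":[0,0,0],"grip":-1},{"translation":[0,0,0],"twist":[0,0,0],"grip":-1},{"translation":[0,0,0],"twist":[0,0,0],"grip":-1},{"translation":[0,0,-0.02],"twist":[0,0,0],"grip":-1},{"translation":[0,0,-0.045],"twist":[0,0,0],"grip":-1},{"translation":[0,0,-0.05],"twist":[0,0,0],"grip":-1},{"translation":[0,0,-0.04],"twist":[0,0,0],"grip":-1}]' 15
python3 - <<'E'
from h import *
togo(trayw(-.075,0,.036),np.pi/2+TY); print(get_obs()["contact_force"])
E
```

```text
t: 22.9
tool_pos: [0.5966, -0.0236, 0.0362]
tool_rot: [2.18, 2.262, 0.0]
contact_force: [0.4, -0.6, 0.4]
opening: 0.0431
t: 23.9
tool_pos: [0.5965, -0.0238, 0.1942]
tool_rot: [2.18, 2.261, 0.002]
contact_force: [1.3, 0.6, 0.0]
opening: 0.034
now [ 0.5965 -0.0238  0.1942] yaw 1.607 tilt [ 0.002  0.    -1.   ] open 0.034 t 23.9
 shift in tool axes NOW [-0.0036 -0.1416  0.158 ]  twist [ 0.0016 -0.     -0.1163]
 shift in axes AFTER twist [ 0.0128 -0.1408  0.1582]
[1.27918994 0.6360179  0.02204784]
```

```bash
python3 -m creep '[{"translation":[0,0,0],"twist":[0,0,-0.116],"grip":-1},{"translation":[0.0043,-0.047,0],"twist":[0,0,0],"grip":-1},{"translation":[0.0043,-0.047,0],"twist":[0,0,0],"grip":-1},{"translation":[0.0043,-0.047,0],"twist":[0,0,0],"grip":-1},{"translation":[0,0,0.05],"twist":[0,0,0],"grip":-1},{"translation":[0,0,0.045],"twist":[0,0,0],"grip":-1},{"translation":[0,0,0.04],"twist":[0,0,0],"grip":-1},{"translation":[0,0,0.01],"twist":[0,0,0],"grip":-1}]' 15; python3 -m creep '[{"translation":[0,0,0.006],"twist":[0,0,0],"grip":-1},{"translation":[0,0,0.003],"twist":[0,0,0],"grip":-1},{"translation":[0,0,0.001],"twist":[0,0,0],"grip":-1},{"translation":[0,0,0],"twist":[0,0,0],"grip":-1},{"translation":[0,0,0],"twist":[0,0,0],"grip":0.06},{"translation":[0,0,0],"twist":[0,0,0],"grip":0.06},{"translation":[0,0,0],"twist":[0,0,0],"grip":0.06},{"translation":[0,0,0],"twist":[0,0,0],"grip":0.06}]' 15
python3 - <<'E'
from h import *
p=binw([-.005,.155,.26]); togo(p,np.pi/2+BY); print(get_obs()["contact_force"])
E
```

```text
t: 24.9
tool_pos: [0.4542, -0.0325, 0.0452]
tool_rot: [-2.044, -2.383, 0.003]
contact_force: [0.1, 0.1, -0.3]
opening: 0.034
t: 25.9
tool_pos: [0.4551, -0.0323, 0.036]
tool_rot: [-2.045, -2.385, 0.0]
contact_force: [0.6, 0.1, -0.3]
opening: 0.0497
now [ 0.4551 -0.0323  0.036 ] yaw 1.724 tilt [-0. -0. -1.] open 0.0497 t 25.9
 shift in tool axes NOW [ 0.2786  0.1778 -0.2241]  twist [-1.000e-04  1.000e-04  1.161e-01]
 shift in axes AFTER twist [ 0.2974  0.1443 -0.224 ]
[ 0.59423451  0.07961229 -0.26612223]
```

```bash
python3 -m creep '[{"translation":[0,0,-0.05],"twist":[0,0,0],"grip":0.06},{"translation":[0,0,-0.058],"twist":[0,0,0],"grip":0.06},{"translation":[0,0,-0.058],"twist":[0,0,0.116],"grip":0.06},{"translation":[0,0,-0.058],"twist":[0,0,0],"grip":0.06},{"translation":[0.0496,0.024,0],"twist":[0,0,0],"grip":0.06},{"translation":[0.0496,0.024,0],"twist":[0,0,0],"grip":0.06},{"translation":[0.0496,0.024,0],"twist":[0,0,0],"grip":0.06},{"translation":[0,0,0],"twist":[0,0,0],"grip":0.06}]' 15
python3 - <<'E'
from h import *
p=binw([-.005,.155,.26]); togo(p,np.pi/2+BY)
im,c=snap("wrist","w11");im,c=snap("scene","s11")
E
```

```text
t: 26.9
tool_pos: [0.522, 0.123, 0.2593]
tool_rot: [2.174, 2.268, -0.002]
contact_force: [-0.3, -0.8, -0.0]
opening: 0.05
now [0.522  0.123  0.2593] yaw 1.613 tilt [-0.001 -0.001 -1.   ] open 0.05 t 26.9
 shift in tool axes NOW [ 0.1443  0.0724 -0.0009]  twist [-0.0007  0.0007  0.0053]
 shift in axes AFTER twist [ 0.1446  0.0716 -0.0007]
```

View pics/w11.png

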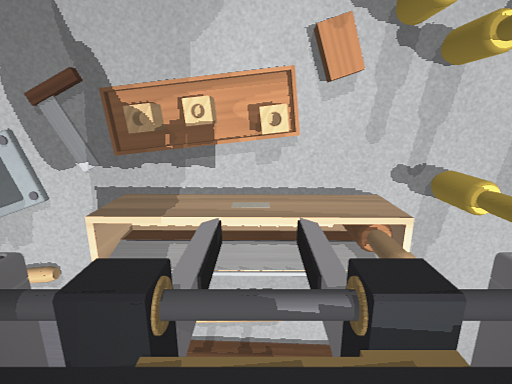

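View pics/s11.png

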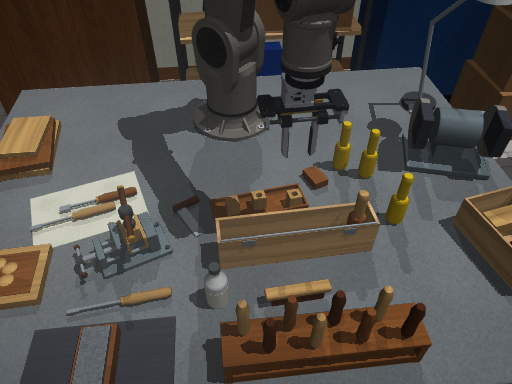

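Run:
```python
from h import *
im=cv2.imread("pics/w11.png"); crop(im,95,60,305,160,3.7,"w11c")
```

```text
(no output)
```

View pics/w11c.png

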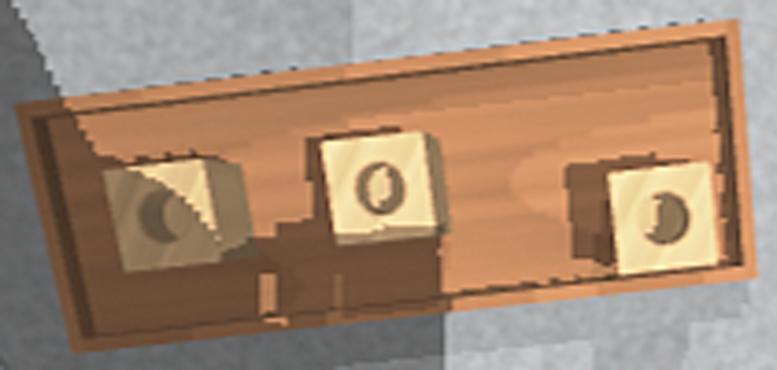

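All three blanks are upright on the tray floor; one has been knocked sideways but is still inside. Now for the mallet.

```bash
python3 -m creep '[{"translation":[0.048,0.024,0],"twist":[0,0,-0.005],"grip":0.06},{"translation":[0.048,0.024,0],"twist":[0,0,0],"grip":0.06},{"translation":[0.048,0.024,0],"twist":[0,0,0],"grip":0.06},{"translation":[0,0,0],"twist":[0,0,0],"grip":0.06},{"translation":[0,0,0],"twist":[0,0,0],"grip":0.06},{"translation":[0,0,0],"twist":[0,0,0],"grip":0.06},{"translation":[0,0,0],"twist":[0,0,0],"grip":0.06},{"translation":[0,0,0],"twist":[0,0,0],"grip":0.06}]' 15
python3 - <<'E'
from h import *
p=binw([-.005,.155,.135]); togo(p,np.pi/2+BY)
im,c=snap("wrist","w12"); crop(im,180,130,340,250,5,"w12c"); np.save("c12.npy",c,allow_pickle=True)
im,c=snap("scene","s12"); crop(im,320,170,420,250,7,"s12c")
E
```

```text
t: 28.0
tool_pos: [0.5876, 0.2654, 0.2603]
tool_rot: [-2.175, -2.267, -0.001]
contact_force: [-0.1, -0.8, 0.4]
opening: 0.0498
now [0.5876 0.2654 0.2603] yaw 1.612 tilt [ 0.  0. -1.] open 0.0498 t 28.0
 shift in tool axes NOW [0.0047 0.0008 0.1253]  twist [ 0.0002 -0.0003  0.0047]
 shift in axes AFTER twist [0.0047 0.0009 0.1253]
```

View pics/w12c.png

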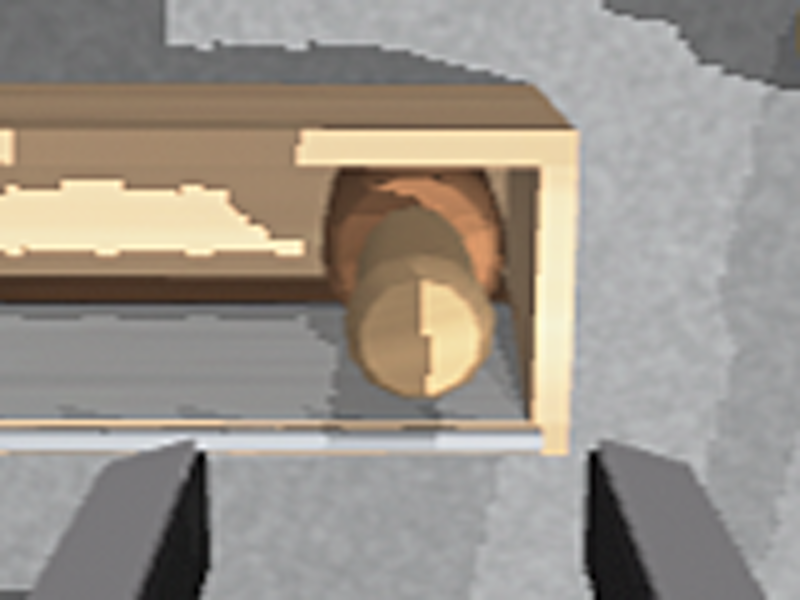

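View pics/s12c.png

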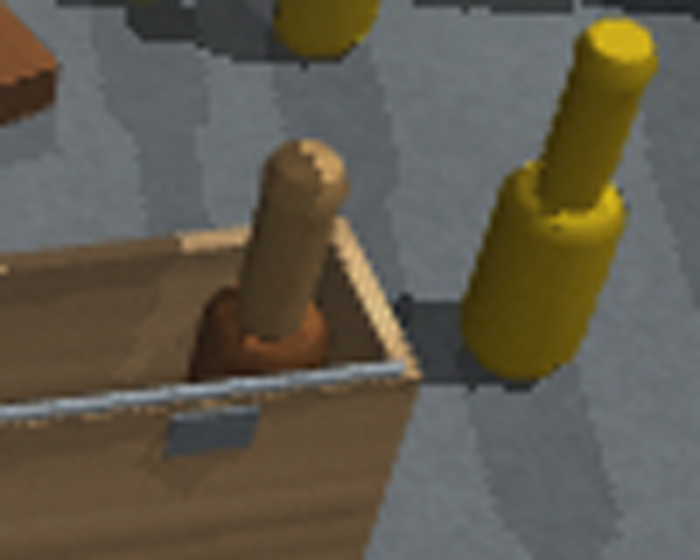

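Run:
```python
from h import *
c=np.load("c12.npy",allow_pickle=True).item()
W=lambda u,v:(180+(u+.5)/5-.5,130+(v+.5)/5-.5)
X=onz("wrist",W(421,338),.166,c); print("top",X,inbin(X))
# head shoulder circle at z~.091..: sides 325..503 
for u in (325,503): print(inbin(onz("wrist",W(u,240),.085,c)))
print(onz("scene",(320+(311.5)/7-.5,170+(165.5)/7-.5),.166),inbin(onz("scene",(320+(311.5)/7-.5,170+(165.5)/7-.5),.166)))
```

```text
top [0.58465795 0.27050893 0.166     ] [-0.00859821  0.15543338  0.166     ]
[-0.01014228  0.13400703  0.085     ]
[-0.0103115   0.17623984  0.085     ]
[0.58595383 0.2735196  0.166     ] [-0.00719185  0.15839405  0.166     ]
```

```bash
python3 -m creep '[{"translation":[0.0047,-0.001,0.03],"twist":[0,0,-0.005],"grip":0.06},{"translation":[0,0,0.035],"twist":[0,0,0],"grip":0.06},{"translation":[0,0,0.03],"twist":[0,0,0],"grip":0.06},{"translation":[0,0,0.02],"twist":[0,0,0],"grip":0.06},{"translation":[0,0,0.01],"twist":[0,0,0],"grip":0.06},{"translation":[0,0,0],"twist":[0,0,0],"grip":0.06},{"translation":[0,0,0],"twist":[0,0,0],"grip":-1},{"translation":[0,0,0],"twist":[0,0,0],"grip":-1}]' 30;  python3 -m creep '[{"translation":[0,0,0],"twist":[0,0,0],"grip":-1},{"translation":[0,0,0],"twist":[0,0,0],"grip":-1},{"translation":[0,0,0],"twist":[0,0,0],"grip":-1},{"translation":[0,0,0],"twist":[0,0,0],"grip":-1},{"translation":[0,0,0],"twist":[0,0,0],"grip":-1},{"translation":[0,0,-0.01],"twist":[0,0,0],"grip":-1},{"translation":[0,0,-0.02],"twist":[0,0,0],"grip":-1},{"translation":[0,0,-0.02],"twist":[0,0,0],"grip":-1}]' 30
python3 - <<'E'
from h import *
p=binw([-.007,.155,.29]); togo(p,np.pi/2+BY); print(get_obs()["contact_force"],get_obs()["moment"])
E
```

```text
t: 29.1
tool_pos: [0.5868, 0.2708, 0.1358]
tool_rot: [2.168, 2.273, 0.002]
contact_force: [-0.5, -0.4, 0.2]
opening: 0.0334
t: 30.1
tool_pos: [0.5865, 0.2705, 0.1867]
tool_rot: [2.169, 2.273, 0.0]
contact_force: [0.3, -0.3, -3.1]
opening: 0.0265
now [0.5865 0.2705 0.1867] yaw 1.618 tilt [ 0.  0. -1.] open 0.0265 t 30.1
 shift in tool axes NOW [-0.0004 -0.0002 -0.1033]  twist [ 0.0003 -0.0001  0.01  ]
 shift in axes AFTER twist [-0.0004 -0.0003 -0.1033]
[ 0.2803772  -0.2752397  -3.14885478] [ 0.04925574 -0.06276576  0.00248121]
```

```bash
python3 -m creep '[{"translation":[0,0,-0.025],"twist":[0,0,0],"grip":-1},{"translation":[0,0,-0.035],"twist":[0,0,0],"grip":-1},{"translation":[0,0,-0.03],"twist":[0,0,0],"grip":-1},{"translation":[0,0,0],"twist":[0,0,0],"grip":-1},{"translation":[0,0,0],"twist":[0,0,0],"grip":-1},{"translation":[0,0,0],"twist":[0,0,0],"grip":-1},{"translation":[0,0,0],"twist":[0,0,0],"grip":-1},{"translation":[0,0,0],"twist":[0,0,0],"grip":-1}]' 30;  python3 - <<'E'
from h import *
togo([.428,.309,.131]); 
im,c=snap("wrist","w13")
im,c=snap("scene","s13"); crop(im,200,110,420,270,3.6,"s13c")
E
```

```text
t: 31.1
tool_pos: [0.5863, 0.2705, 0.2746]
tool_rot: [-2.169, -2.273, 0.001]
contact_force: [-0.6, 0.5, -2.7]
opening: 0.0267
now [0.5863 0.2705 0.2746] yaw 1.618 tilt [-0.001 -0.    -1.   ] open 0.0267 t 31.1
 shift in tool axes NOW [ 0.046  -0.1563  0.1436]  twist [0. 0. 0.]
```

View pics/s13c.png

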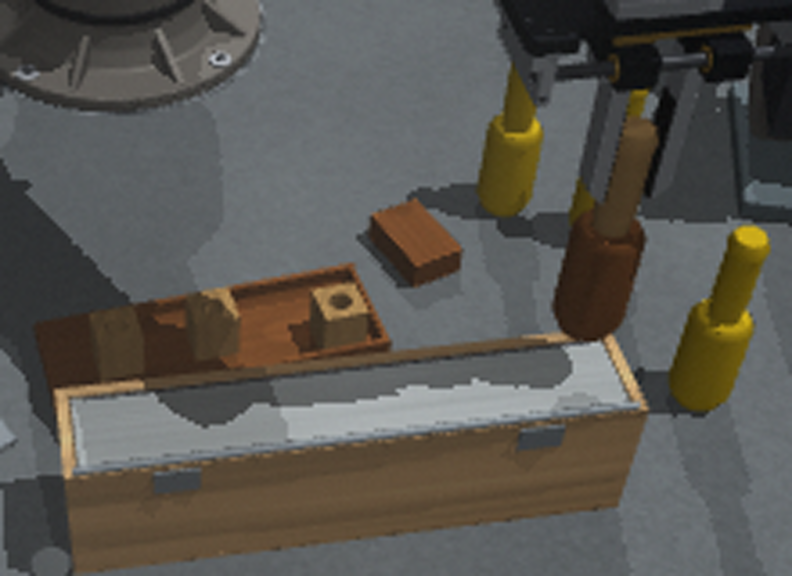

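View pics/w13.png

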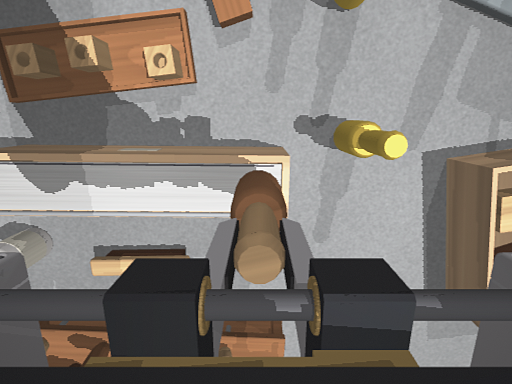

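```bash
python3 -m creep '[{"translation":[0.0153,-0.052,0],"twist":[0,0,0],"grip":-1},{"translation":[0.0153,-0.052,0],"twist":[0,0,0],"grip":-1},{"translation":[0.0153,-0.052,0],"twist":[0,0,0],"grip":-1},{"translation":[0,0,0.02],"twist":[0,0,0],"grip":-1},{"translation":[0,0,0.04],"twist":[0,0,0],"grip":-1},{"translation":[0,0,0.04],"twist":[0,0,0],"grip":-1},{"translation":[0,0,0.025],"twist":[0,0,0],"grip":-1},{"translation":[0,0,0.01],"twist":[0,0,0],"grip":-1}]' 30;  python3 - <<'E'
from h import *
togo([.428,.309,.130]); 
im,c=snap("scene","s14"); crop(im,200,110,420,270,3.6,"s14c")
E
```

```text
t: 32.2
tool_pos: [0.4281, 0.3086, 0.1389]
tool_rot: [2.168, 2.273, -0.003]
contact_force: [0.0, -0.7, -1.7]
opening: 0.0267
now [0.4281 0.3086 0.1389] yaw 1.618 tilt [-0.001 -0.001 -1.   ] open 0.0267 t 32.2
 shift in tool axes NOW [ 0.0004 -0.      0.0089]  twist [0. 0. 0.]
```

View pics/s14c.png

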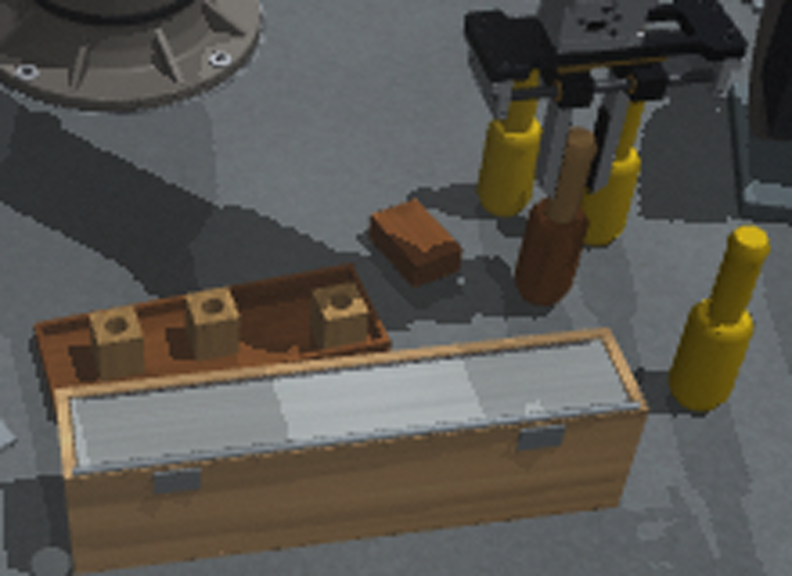

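```bash
python3 -m creep '[{"translation":[0,0,0.004],"twist":[0,0,0],"grip":-1},{"translation":[0,0,0.003],"twist":[0,0,0],"grip":-1},{"translation":[0,0,0.001],"twist":[0,0,0],"grip":-1},{"translation":[0,0,0.0007],"twist":[0,0,0],"grip":-1},{"translation":[0,0,0],"twist":[0,0,0],"grip":-1},{"translation":[0,0,0],"twist":[0,0,0],"grip":-1},{"translation":[0,0,0],"twist":[0,0,0],"grip":-1},{"translation":[0,0,0],"twist":[0,0,0],"grip":-1}]' 10;  python3 - <<'E'
from h import *
togo([.428,.309,.129]); print(get_obs()["contact_force"]) 
E
```

```text
t: 33.25
tool_pos: [0.4284, 0.309, 0.1313]
tool_rot: [-2.168, -2.273, 0.0]
contact_force: [0.1, 0.1, -2.5]
opening: 0.0278
now [0.4284 0.309  0.1313] yaw 1.618 tilt [-0.  0. -1.] open 0.0278 t 33.25
 shift in tool axes NOW [-0.     -0.0004  0.0023]  twist [0. 0. 0.]
[ 0.10169517  0.05271036 -2.46633536]
```

```bash
python3 -m creep '[{"translation":[0,0,0.0005],"twist":[0,0,0],"grip":-1},{"translation":[0,0,0.0005],"twist":[0,0,0],"grip":-1},{"translation":[0,0,0.0005],"twist":[0,0,0],"grip":-1},{"translation":[0,0,0.0003],"twist":[0,0,0],"grip":-1},{"translation":[0,0,0],"twist":[0,0,0],"grip":-1},{"translation":[0,0,0],"twist":[0,0,0],"grip":-1},{"translation":[0,0,0],"twist":[0,0,0],"grip":-1},{"translation":[0,0,0],"twist":[0,0,0],"grip":-1}]' 10;  python3 - <<'E'
from h import *
togo([.428,.309,.129]); print(get_obs()["contact_force"]) 
E
```

```text
t: 34.25
tool_pos: [0.4287, 0.3092, 0.1298]
tool_rot: [-2.168, -2.273, -0.001]
contact_force: [0.5, 0.1, 5.1]
opening: 0.0272
now [0.4287 0.3092 0.1298] yaw 1.618 tilt [ 0.     0.001 -1.   ] open 0.0272 t 34.25
 shift in tool axes NOW [-0.0002 -0.0007  0.0008]  twist [0. 0. 0.]
[0.494665   0.05260715 5.10382251]
```

It is touching the bench (+5 N), so I release.

```bash
python3 -m creep '[{"translation":[0,0,0],"twist":[0,0,0],"grip":-0.3},{"translation":[0,0,0],"twist":[0,0,0],"grip":-0.1},{"translation":[0,0,0],"twist":[0,0,0],"grip":0.2},{"translation":[0,0,0],"twist":[0,0,0],"grip":0.4},{"translation":[0,0,0],"twist":[0,0,0],"grip":0.4},{"translation":[0,0,-0.03],"twist":[0,0,0],"grip":0.4},{"translation":[0,0,-0.05],"twist":[0,0,0],"grip":0.4},{"translation":[0,0,-0.06],"twist":[0,0,0],"grip":0.4}]' 10;  python3 - <<'E'
from h import *
togo([.5563,-.278,.27],.259+np.pi/2); 
im,c=snap("scene","s15"); crop(im,200,110,420,270,3.6,"s15c")
im,c=snap("wrist","w15")
E
```

```text
t: 35.25
tool_pos: [0.428, 0.3085, 0.2705]
tool_rot: [2.168, 2.273, -0.003]
contact_force: [0.2, 0.8, -0.1]
opening: 0.0657
now [0.428  0.3085 0.2705] yaw 1.618 tilt [-0.001 -0.001 -1.   ] open 0.0657 t 35.25
 shift in tool axes NOW [-0.5919  0.1006  0.0012]  twist [-0.0011  0.0013 -0.212 ]
 shift in axes AFTER twist [-5.998e-01 -2.620e-02  5.000e-04]
```

View pics/s15c.png

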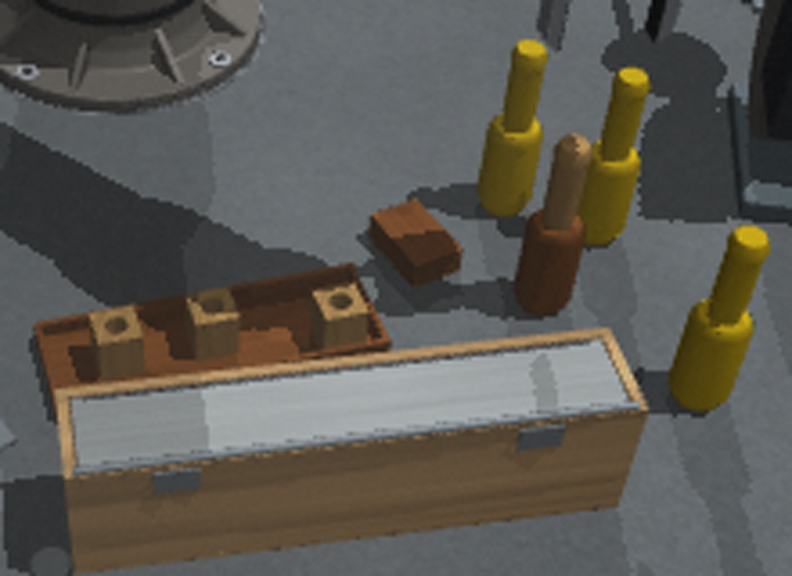

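View pics/w15.png

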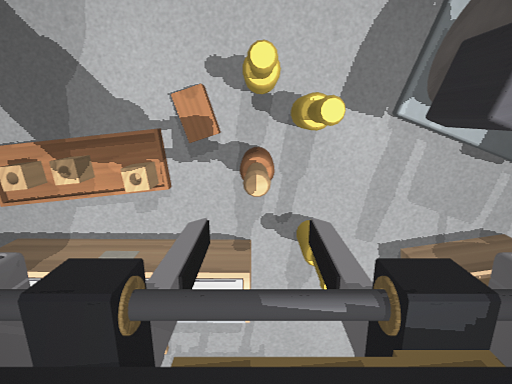

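```bash
python3 -m creep '[{"translation":[-0.0592,0.0101,0],"twist":[0,0,0],"grip":0.4},{"translation":[-0.0592,0.0101,0],"twist":[0,0,0],"grip":0.4},{"translation":[-0.0592,0.0101,0],"twist":[0,0,0],"grip":0.4},{"translation":[-0.0592,0.0101,0],"twist":[0,0,0],"grip":0.4},{"translation":[-0.0592,0.0101,0],"twist":[0,0,0],"grip":0.4},{"translation":[-0.0592,0.0101,0],"twist":[0,0,0],"grip":0.4},{"translation":[-0.0592,0.0101,0],"twist":[0,0,0],"grip":0.4},{"translation":[-0.0592,0.0101,0],"twist":[0,0,0],"grip":0.4}]' 10;  python3 - <<'E'
from h import *
togo([.5563,-.278,.27],.259+np.pi/2); print(get_obs()["joint_pos"])
im,c=snap("wrist","w16"); np.save("c16.npy",c,allow_pickle=True)
E
```

```text
t: 36.35
tool_pos: [0.5317, -0.1619, 0.2695]
tool_rot: [2.168, 2.274, 0.001]
contact_force: [1.3, 0.3, 0.7]
opening: 0.0664
now [ 0.5317 -0.1619  0.2695] yaw 1.619 tilt [ 0.001  0.    -1.   ] open 0.0664 t 36.35
 shift in tool axes NOW [-0.1171  0.019  -0.0005]  twist [ 6.000e-04 -2.000e-04 -2.112e-01]
 shift in axes AFTER twist [-0.1185 -0.0059 -0.0005]
[-0.49334331  0.23585602  0.80433912  1.85481173 -0.18783335  1.12804666
  1.99674673]
```

View pics/w16.png

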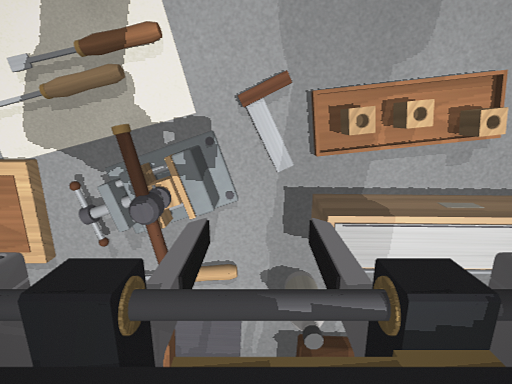

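Run:
```python
from h import *
im=cv2.imread("pics/w16.png"); crop(im,90,110,210,230,5,"w16c")
```

```text
(no output)
```

View pics/w16c.png

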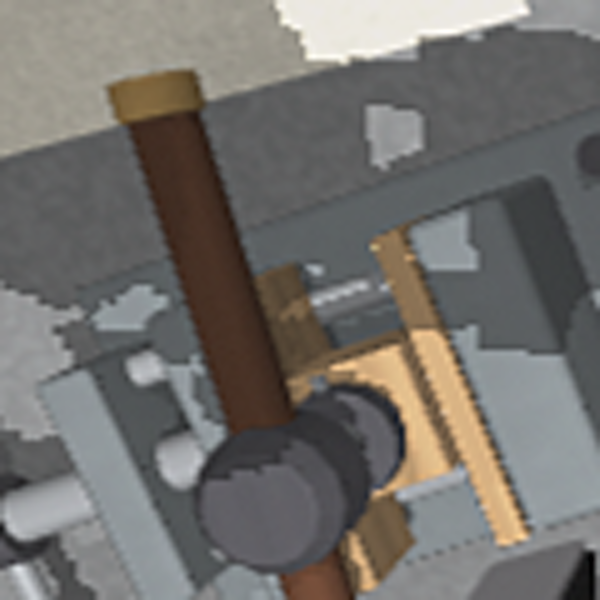

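Run:
```python
from h import *
c=np.load("c16.npy",allow_pickle=True).item()
W=lambda u,v:(90+(u+.5)/5-.5,110+(v+.5)/5-.5)
for z in(.152,.15): print("hub",onz("wrist",W(266,510),z,c), onz("wrist",W(200,510),z,c), onz("wrist",W(332,510),z,c))
a=onz("wrist",W(168,125),.137,c);b=onz("wrist",W(262,400),.137,c);d=b-a
print(a,b,"ang",np.arctan2(d[1],d[0])); d/=np.linalg.norm(d)
h=onz("wrist",W(266,510),.152,c); print("offset of hub from bar line",np.cross(d,h-a)[2])
h=onz("top",(310+285.5/5-.5,120+306.5/5-.5),.152); print(h)
```

```text
hub [ 0.5560534  -0.27780606  0.152     ] [ 0.5566841  -0.29115995  0.152     ] [ 0.55542268 -0.26445155  0.152     ]
hub [ 0.55675737 -0.27861745  0.15      ] [ 0.5573926  -0.29206722  0.15      ] [ 0.55612212 -0.26516707  0.15      ]
[ 0.48123336 -0.29904338  0.137     ] [ 0.5370761  -0.28341908  0.137     ] ang 0.2728149184691457
offset of hub from bar line 0.00029212941172258866
[ 0.55632164 -0.27931491  0.152     ]
```

```bash
python3 -m creep '[{"translation":[0,0,0],"twist":[0,0,-0.111],"grip":0.3},{"translation":[0,0,0],"twist":[0,0,-0.111],"grip":0.3},{"translation":[-0.0395,-0.002,0],"twist":[0,0,0],"grip":0.3},{"translation":[-0.0395,-0.002,0],"twist":[0,0,0],"grip":0.3},{"translation":[-0.0395,-0.002,0],"twist":[0,0,0],"grip":0.3},{"translation":[0,0,0],"twist":[0,0,0],"grip":0.3},{"translation":[0,0,0],"twist":[0,0,0],"grip":0.3},{"translation":[0,0,0],"twist":[0,0,0],"grip":0.3}]' 10;  python3 - <<'E'
from h import *
togo([.556,-.278,.139],.27+np.pi/2); print(get_obs()["joint_pos"])
im,c=snap("wrist","w17"); print(proj("wrist",(.556,-.278,.152),c)); np.save("c17.npy",c,allow_pickle=True)
E
```

```text
t: 37.4
tool_pos: [0.5573, -0.2749, 0.2694]
tool_rot: [-1.902, -2.5, -0.001]
contact_force: [-0.1, -0.6, 0.8]
opening: 0.0611
now [ 0.5573 -0.2749  0.2694] yaw 1.841 tilt [-0.     0.001 -1.   ] open 0.0611 t 37.4
 shift in tool axes NOW [-0.0027 -0.0021  0.1304]  twist [ 0.0001 -0.0005  0.0004]
 shift in axes AFTER twist [-0.0026 -0.0021  0.1304]
[-0.23081327  0.37404112  0.77336037  1.70988364 -0.28104358  1.17269957
  2.45952218]
[255.41979739 191.41956636]
```

View pics/w17.png

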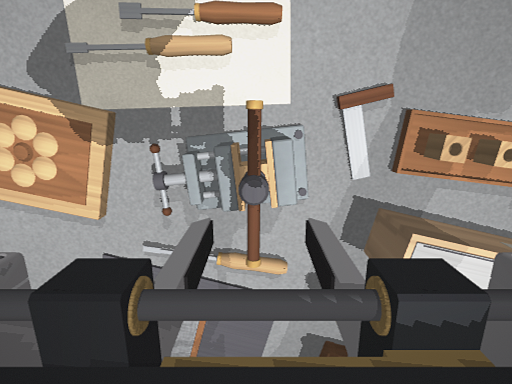

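Run:
```python
from h import *
c=np.load("c17.npy",allow_pickle=True).item()
im=cv2.imread("pics/w17.png"); crop(im,205,90,305,270,4,"w17c")
print(onz("wrist",(254,188),.152,c))
for r in (100,190,191,192): print(r)
```

```text
[ 0.55299931 -0.28027973  0.152     ]
100
190
191
192
```

View pics/w17c.png

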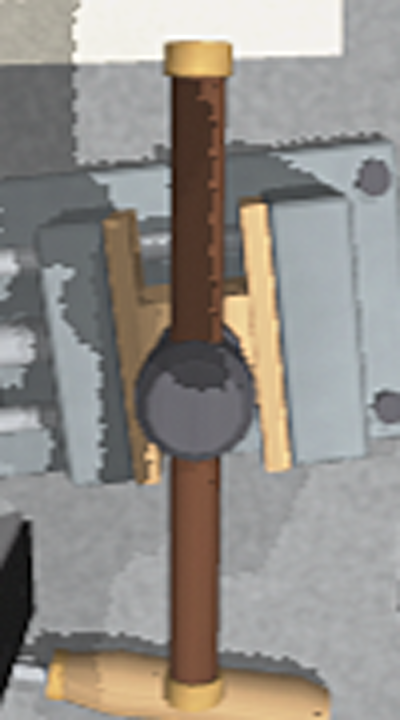

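```bash
python3 -m creep '[{"translation":[-0.0035,-0.002,0.03],"twist":[0,0,0],"grip":0.3},{"translation":[0,0,0.04],"twist":[0,0,0],"grip":0.3},{"translation":[0,0,0.03],"twist":[0,0,0],"grip":0.3},{"translation":[0,0,0.02],"twist":[0,0,0],"grip":0.3},{"translation":[0,0,0.0104],"twist":[0,0,0],"grip":0.3},{"translation":[0,0,0],"twist":[0,0,0],"grip":0.3},{"translation":[0,0,0],"twist":[0,0,0],"grip":-1},{"translation":[0,0,0],"twist":[0,0,0],"grip":-1}]' 60;  python3 -m creep '[{"translation":[0,0,0],"twist":[0,0,0],"grip":-1},{"translation":[0,0,0],"twist":[0,0,0],"grip":-1},{"translation":[0,0,0],"twist":[0,0,0],"grip":-1},{"translation":[0,0,0],"twist":[0,0,0],"grip":-1},{"translation":[0,0,0],"twist":[0,0,0],"grip":-1},{"translation":[0,0,0],"twist":[0,0,0],"grip":-1},{"translation":[0,0,0],"twist":[0,0,0],"grip":-1},{"translation":[0,0,0],"twist":[0,0,0],"grip":-1}]' 60
python3 - <<'E'
from h import *
togo([.556,-.279,.139],.27+np.pi/2); print(get_obs()["joint_pos"],get_obs()["contact_force"],get_obs()["moment"])
im,c=snap("wrist","w18")
E
```

```text
t: 38.45
tool_pos: [0.5566, -0.2802, 0.1399]
tool_rot: [1.903, 2.499, 0.001]
contact_force: [0.2, -1.1, -0.4]
opening: 0.0447
t: 39.45
tool_pos: [0.5566, -0.2806, 0.1396]
tool_rot: [1.903, 2.498, -0.0]
contact_force: [1.9, -4.9, 6.5]
opening: 0.0305
now [ 0.5566 -0.2806  0.1396] yaw 1.84 tilt [ 0.001 -0.001 -1.   ] open 0.0305 t 39.45
 shift in tool axes NOW [ 0.0017 -0.0002  0.0006]  twist [ 0.0008  0.0012 -0.0011]
 shift in axes AFTER twist [ 0.0017 -0.0001  0.0006]
[-0.1511834   0.51095952  0.69457454  1.83349323 -0.39791873  0.93911267
  2.55972414] [ 1.8997241  -4.88080731  6.48348252] [-1.03417559 -0.29248639  0.01144562]
```

View pics/w18.png

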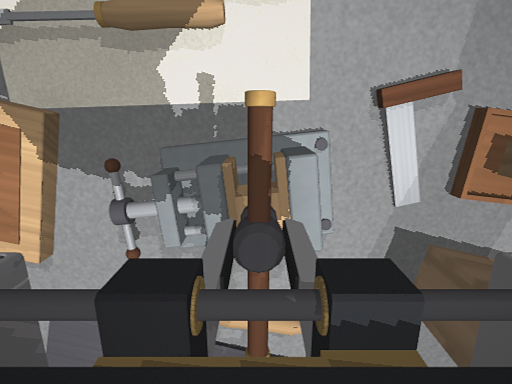

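```bash
python3 -m creep '[{"translation":[0,0,0.00014],"twist":[0,0,0.1],"grip":-1},{"translation":[0,0,0.00014],"twist":[0,0,0.15],"grip":-1},{"translation":[0,0,0.00014],"twist":[0,0,0.15],"grip":-1},{"translation":[0,0,0.00014],"twist":[0,0,0.15],"grip":-1},{"translation":[0,0,0.00014],"twist":[0,0,0.15],"grip":-1},{"translation":[0,0,0.00014],"twist":[0,0,0.15],"grip":-1},{"translation":[0,0,0.00014],"twist":[0,0,0.15],"grip":-1},{"translation":[0,0,0],"twist":[0,0,0],"grip":-1}]' 60
python3 - <<'E'
from h import *
togo([.556,-.279,.139],.27+np.pi/2-1.0); print(get_obs()["joint_pos"],get_obs()["contact_force"],get_obs()["moment"])
im,c=snap("wrist","w19"); im,c=snap("top","t19"); crop(im,310,120,450,225,5,"t19c")
E
```

```text
t: 40.5
tool_pos: [0.557, -0.2798, 0.1387]
tool_rot: [2.869, 1.278, 0.001]
contact_force: [1.8, -0.9, 11.8]
opening: 0.0304
now [ 0.557  -0.2798  0.1387] yaw 0.838 tilt [ 0.001 -0.    -1.   ] open 0.0304 t 40.5
 shift in tool axes NOW [-0.0001 -0.0013 -0.0003]  twist [ 0.001  -0.0005 -0.0028]
 shift in axes AFTER twist [-0.0001 -0.0013 -0.0003]
[-0.30911593  0.6130675   0.95001242  1.84165152 -0.59108951  0.99788839
  1.72958457] [ 1.81486862 -0.87248976 11.78742012] [ 0.13934907 -0.32695999  0.04155919]
```

View pics/w19.png

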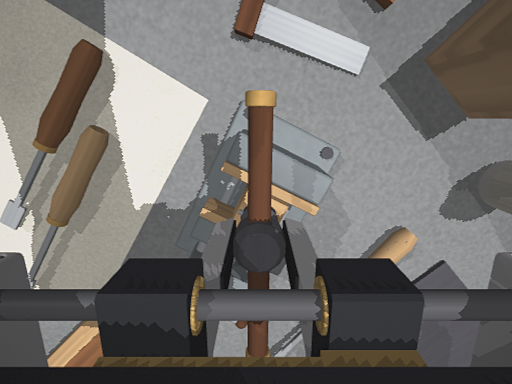

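View pics/t19c.png

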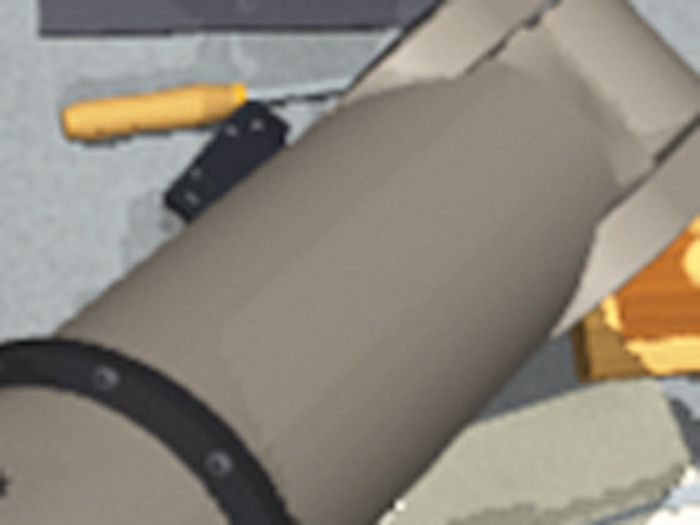

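```bash
python3 -m creep '[{"translation":[0,0,0],"twist":[0,0,0.15],"grip":-1},{"translation":[0,0,0],"twist":[0,0,0.15],"grip":-1},{"translation":[0,0,0],"twist":[0,0,0.15],"grip":-1},{"translation":[0,0,0],"twist":[0,0,0.15],"grip":-1},{"translation":[0,0,0],"twist":[0,0,0.15],"grip":-1},{"translation":[0,0,0.00014],"twist":[0,0,0.15],"grip":-1},{"translation":[0,0,0.00014],"twist":[0,0,0.15],"grip":-1},{"translation":[0,0,0.00014],"twist":[0,0,0.02],"grip":-1}]' 60
python3 - <<'E'
from h import *
togo([.556,-.279,.1385],.27+np.pi/2-3.14,False); print(get_obs()["joint_pos"],get_obs()["contact_force"],get_obs()["moment"])
E
```

```text
t: 41.6
tool_pos: [0.5579, -0.2797, 0.138]
tool_rot: [3.12, -0.363, 0.003]
contact_force: [7.9, -0.3, 4.4]
opening: 0.0308
now [ 0.5579 -0.2797  0.138 ] yaw -0.232 tilt [ 0.002 -0.001 -1.   ] open 0.0308 t 41.6
 shift in tool axes NOW [-0.002  -0.0003 -0.0005]  twist [-8.0000e-04 -2.3000e-03  1.0677e+00]
 shift in axes AFTER twist [-0.0012  0.0016 -0.0005]
[-0.42407122  0.77835955  1.20189346  1.84645648 -0.81729632  1.11622003
  0.85359604] [ 7.94404823 -0.30325312  4.44473526] [-0.37860139 -2.07772847  0.19511208]
```

```bash
python3 -m creep '[{"translation":[-0.0005,0,0],"twist":[0,0,0.12],"grip":-1},{"translation":[0,0,0],"twist":[0,0,0.12],"grip":-1},{"translation":[0,0,0],"twist":[0,0,0.12],"grip":-1},{"translation":[0,0,0],"twist":[0,0,0.12],"grip":-1},{"translation":[0,0,0],"twist":[0,0,0],"grip":-1},{"translation":[0,0,0],"twist":[0,0,0],"grip":-1},{"translation":[0,0,0],"twist":[0,0,0],"grip":-1},{"translation":[0,0,0],"twist":[0,0,0],"grip":-1}]' 60
python3 - <<'E'
from h import *
togo([.556,-.279,.1385],.27+np.pi/2-3.14,False); print(get_obs()["joint_pos"],get_obs()["contact_force"],get_obs()["moment"])
snap("wrist","w20")
E
```

```text
t: 42.6
tool_pos: [0.5581, -0.2799, 0.1378]
tool_rot: [2.946, -1.09, 0.006]
contact_force: [14.4, -6.6, -7.0]
opening: 0.0307
now [ 0.5581 -0.2799  0.1378] yaw -0.709 tilt [ 0.003 -0.002 -1.   ] open 0.0307 t 42.6
 shift in tool axes NOW [-0.0022  0.0006 -0.0007]  twist [-0.0021 -0.0033  0.5905]
 shift in axes AFTER twist [-0.0015  0.0018 -0.0007]
[-0.45054791  0.853862    1.28986299  1.84832808 -0.90279747  1.17700282
  0.44648965] [14.41378659 -6.61509213 -6.96253743] [-1.85916933 -3.56268661  0.02880933]
```

View pics/w20.png

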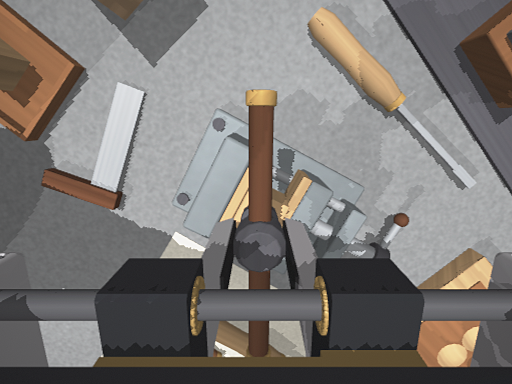

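```bash
python3 -m creep '[{"translation":[0.0008,0,0],"twist":[0,0,0.12],"grip":-1},{"translation":[0,0,0],"twist":[0,0,0.12],"grip":-1},{"translation":[0,0,0],"twist":[0,0,0.08],"grip":-1},{"translation":[0,0,0],"twist":[0,0,0.04],"grip":-1},{"translation":[0,0,0],"twist":[0,0,0],"grip":-1},{"translation":[0,0,0],"twist":[0,0,0],"grip":-1},{"translation":[0,0,0],"twist":[0,0,0],"grip":-1},{"translation":[0,0,0],"twist":[0,0,0],"grip":-1}]' 60
python3 - <<'E'
from h import *
togo([.556,-.279,.1385],.27+np.pi/2-3.14,False); print(get_obs()["joint_pos"],get_obs()["contact_force"],get_obs()["moment"])
im,c=snap("wrist","w21"); np.save("c21.npy",c,allow_pickle=True); crop(im,150,80,390,250,3.3,"w21c")
E
```

```text
t: 43.65
tool_pos: [0.5582, -0.2803, 0.1375]
tool_rot: [-2.703, 1.6, -0.004]
contact_force: [11.5, -6.5, -7.6]
opening: 0.0303
now [ 0.5582 -0.2803  0.1375] yaw -1.069 tilt [ 0.003 -0.001 -1.   ] open 0.0303 t 43.65
 shift in tool axes NOW [-0.0022  0.0013 -0.001 ]  twist [-0.0019 -0.0021  0.2305]
 shift in axes AFTER twist [-0.0019  0.0018 -0.001 ]
[-0.45674637  0.88583606  1.32214361  1.84731929 -0.93475941  1.20465675
  0.11213398] [11.53313509 -6.51245335 -7.63242669] [-1.8625068  -3.01608105  0.21616371]
```

View pics/w21c.png

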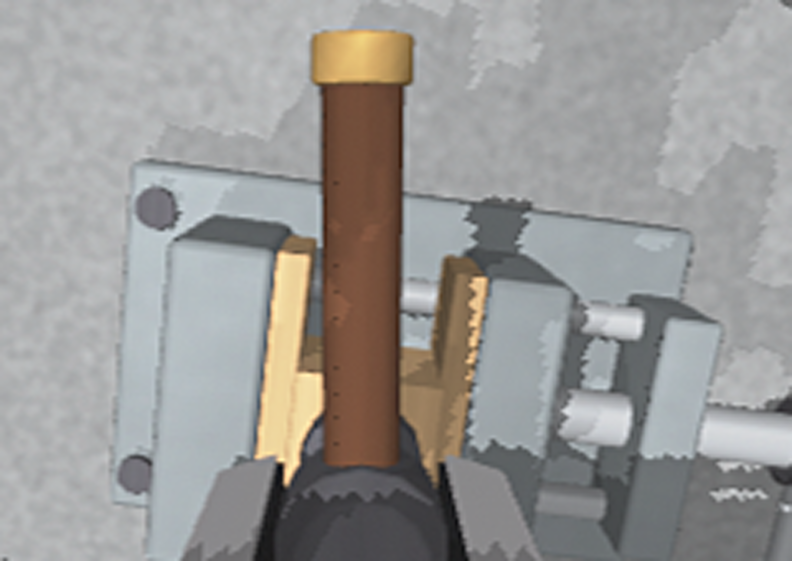

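Run:
```python
from h import *
c=np.load("c21.npy",allow_pickle=True).item()
W=lambda u,v:(150+(u+.5)/3.3-.5,80+(v+.5)/3.3-.5)
def ang(a,b,z): 
    d=onz("wrist",W(*a),z,c)-onz("wrist",W(*b),z,c); return np.arctan2(d[1],d[0]),np.linalg.norm(d)
print("base y edge",ang((140,162),(692,232),.01))
print("jaw x edge",ang((277,250),(255,455),.08), ang((176,243),(148,555),.078))
print("base x edge",ang((133,170),(113,500),.01))
print("bar",ang((364,84),(361,465),.14))
print(pose()[1].as_matrix()[:,0], np.arctan2(*pose()[1].as_matrix()[[1,0],0])+np.pi/2)
```

```text
base y edge (np.float64(1.9481779641713315), np.float64(0.16634429724030625))
jaw x edge (np.float64(0.3730374304407745), np.float64(0.05004667702933113)) (np.float64(0.36407219786216644), np.float64(0.07899274850833615))
base x edge (np.float64(0.3805244755302734), np.float64(0.10534414499602832))
bar (np.float64(0.49432272763660856), np.float64(0.06433787980454513))
[ 0.4812924  -0.87655705  0.00231423] 0.5021299876185654
```

```bash
python3 -m creep '[{"translation":[0,0,0],"twist":[0,0,-0.15],"grip":-1},{"translation":[0,0,0],"twist":[0,0,-0.15],"grip":-1},{"translation":[0,0,0],"twist":[0,0,-0.15],"grip":-1},{"translation":[0,0,-0.0003],"twist":[0,0,-0.15],"grip":-1},{"translation":[0,0,-0.0003],"twist":[0,0,-0.15],"grip":-1},{"translation":[0,0,-0.0003],"twist":[0,0,-0.15],"grip":-1},{"translation":[0,0,-0.0003],"twist":[0,0,-0.15],"grip":-1},{"translation":[0,0,-0.0003],"twist":[0,0,-0.15],"grip":-1}]' 60; python3 -m creep '[{"translation":[0,0,0],"twist":[0,0,-0.15],"grip":-1},{"translation":[0,0,0],"twist":[0,0,-0.08],"grip":-1},{"translation":[0,0,0],"twist":[0,0,0],"grip":-1},{"translation":[0,0,0],"twist":[0,0,0],"grip":-1},{"translation":[0,0,0],"twist":[0,0,0],"grip":-1},{"translation":[0,0,0],"twist":[0,0,0],"grip":-1},{"translation":[0,0,0],"twist":[0,0,0],"grip":-1},{"translation":[0,0,0],"twist":[0,0,0],"grip":-1}]' 60
cat >> h.py <<'E'
def tapst(turns0, name):
    # jaw yaw; bar angle = yaw+pi/2 mod pi ; tap = .375 - bar (mod pi)
    P,R=pose(); y=np.arctan2(*R.as_matrix()[[1,0],0]); t=(.375-(y+np.pi/2)); t=t+np.pi*np.round((turns0-t)/np.pi)
    o=get_obs(); print("tap by hand %.3f"%t,P.round(4),"q",o["joint_pos"].round(2),"F",o["contact_force"].round(1),"M",o["moment"].round(1),"open",round(float(o["opening"]),4),"t",o["t"])
    im,c=snap("wrist",name); np.save(name+".npy",c,allow_pickle=True)
E
python3 - <<'E'
from h import *
tapst(1.57,"w22")
E
```

```text
t: 44.7
tool_pos: [0.5575, -0.2794, 0.1386]
tool_rot: [-3.134, -0.213, -0.002]
contact_force: [8.2, -2.2, -14.6]
opening: 0.0306
t: 45.7
tool_pos: [0.5573, -0.2795, 0.1387]
tool_rot: [-3.09, -0.564, -0.001]
contact_force: [8.2, -2.2, -8.6]
opening: 0.0306
tap by hand 1.585 [ 0.5573 -0.2795  0.1387] q [-0.34  0.65  1.02  1.84 -0.65  1.02  1.3 ] F [ 8.2 -2.2 -8.6] M [-0.4 -2.1 -0.1] open 0.0306 t 45.7
```

View pics/w22.png

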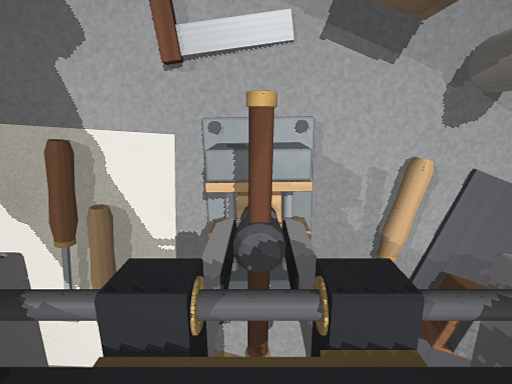

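```bash
python3 -m creep '[{"translation":[0,0,0.0001],"twist":[0,0,0.17],"grip":-1},{"translation":[0,0,0.0001],"twist":[0,0,0.17],"grip":-1},{"translation":[0,0,0.0001],"twist":[0,0,0.17],"grip":-1},{"translation":[0,0,0.0001],"twist":[0,0,0.17],"grip":-1},{"translation":[0,0,0.0001],"twist":[0,0,0.17],"grip":-1},{"translation":[0,0,0.0001],"twist":[0,0,0.17],"grip":-1},{"translation":[0,0,0.0001],"twist":[0,0,0.17],"grip":-1},{"translation":[0,0,0.0001],"twist":[0,0,0.17],"grip":-1}]' 60; python3 -m creep '[{"translation":[0,0,0],"twist":[0,0,0],"grip":-1},{"translation":[0,0,0],"twist":[0,0,0],"grip":0.2},{"translation":[0,0,0],"twist":[0,0,0],"grip":0.2},{"translation":[0,0,0],"twist":[0,0,0],"grip":0.2},{"translation":[0,0,0],"twist":[0,0,0],"grip":0.2},{"translation":[0,0,0],"twist":[0,0,0],"grip":0.2},{"translation":[0,0,-0.02],"twist":[0,0,0],"grip":0.2},{"translation":[0,0,-0.035],"twist":[0,0,0],"grip":0.2}]' 60
python3 - <<'E'
from h import *
tapst(3,"w23")
togo([.5565,-.279,.19],np.pi/2+.27,False)
E
```

```text
t: 46.75
tool_pos: [0.5582, -0.2802, 0.1377]
tool_rot: [2.754, -1.511, 0.004]
contact_force: [13.5, -8.4, -16.6]
opening: 0.0309
t: 47.75
tool_pos: [0.5559, -0.2804, 0.1944]
tool_rot: [2.756, -1.506, -0.002]
contact_force: [-0.3, -0.5, -0.2]
opening: 0.0568
tap by hand 2.946 [ 0.5559 -0.2804  0.1944] q [-0.47  0.78  1.33  1.8  -0.81  1.24  0.09] F [-0.3 -0.5 -0.2] M [-0.1  0.1  0. ] open 0.0568 t 47.75
now [ 0.557  -0.2822  0.1996] yaw -1.001 tilt [ 0.003 -0.003 -1.   ] open 0.0559 t 47.8
 shift in tool axes NOW [-0.003  -0.0013  0.0096]  twist [ 0.0056 -0.003  -2.842 ]
 shift in axes AFTER twist [0.0032 0.0004 0.0096]
```

View pics/w23.png

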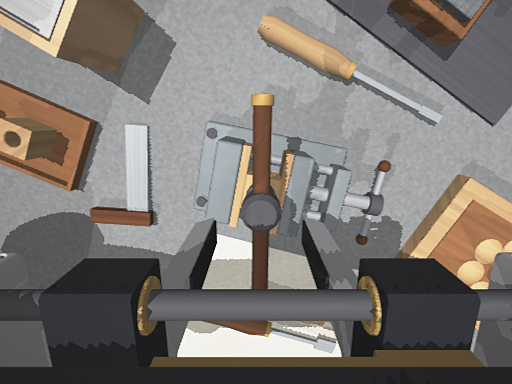

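```bash
python3 -m creep '[{"translation":[0,0,0],"twist":[0,0,-0.178],"grip":0.3},{"translation":[0,0,0],"twist":[0,0,-0.178],"grip":0.3},{"translation":[0,0,0],"twist":[0,0,-0.178],"grip":0.3},{"translation":[0,0,0],"twist":[0,0,-0.178],"grip":0.3},{"translation":[0,0,0],"twist":[0,0,-0.178],"grip":0.3},{"translation":[0,0,0],"twist":[0,0,-0.178],"grip":0.3},{"translation":[0,0,0],"twist":[0,0,-0.178],"grip":0.3},{"translation":[0,0,0],"twist":[0,0,-0.178],"grip":0.3}]' 60; python3 -m creep '[{"translation":[0,0,0],"twist":[0,0,-0.178],"grip":0.3},{"translation":[0,0,0],"twist":[0,0,-0.178],"grip":0.3},{"translation":[0,0,0],"twist":[0,0,-0.178],"grip":0.3},{"translation":[0,0,0],"twist":[0,0,-0.178],"grip":0.3},{"translation":[0,0,0],"twist":[0,0,-0.178],"grip":0.3},{"translation":[0,0,0],"twist":[0,0,-0.178],"grip":0.3},{"translation":[0,0,0],"twist":[0,0,-0.178],"grip":0.3},{"translation":[0,0,0],"twist":[0,0,-0.178],"grip":0.3}]' 60
python3 - <<'E'
from h import *
tapst(3,"w24")
togo([.558,-.2805,.137],np.pi/2+.27,False)
E
```

```text
t: 48.8
tool_pos: [0.5564, -0.281, 0.1948]
tool_rot: [3.069, 0.669, 0.002]
contact_force: [-0.3, 0.2, 0.3]
opening: 0.0611
t: 49.8
tool_pos: [0.5563, -0.2813, 0.1949]
tool_rot: [1.886, 2.51, -0.0]
contact_force: [-0.5, 0.4, -0.3]
opening: 0.0609
tap by hand 3.234 [ 0.5563 -0.2813  0.1949] q [-0.11  0.42  0.63  1.78 -0.29  1.03  2.48] F [-0.5  0.4 -0.3] M [0. 0. 0.] open 0.0609 t 49.8
now [ 0.5563 -0.2814  0.1949] yaw 1.862 tilt [ 0.002 -0.001 -1.   ] open 0.061 t 49.85
 shift in tool axes NOW [0.0004 0.0018 0.0579]  twist [0.0011 0.0017 0.0213]
 shift in axes AFTER twist [0.0004 0.0019 0.0579]
```

View pics/w24.png

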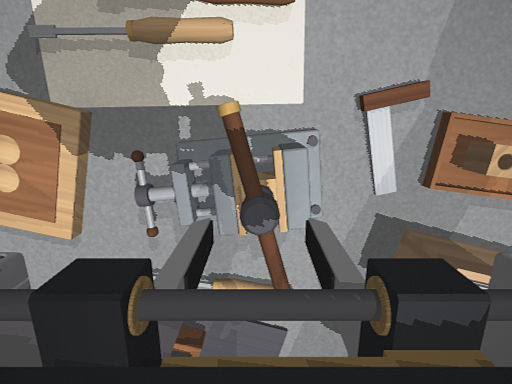

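Run:
```python
from h import *
c=np.load("w24.npy",allow_pickle=True).item()
im=cv2.imread("pics/w24.png"); crop(im,200,90,310,260,4,"w24c")
for uv in [(260,214),(260,216)]: print(onz("wrist",uv,.1495,c))
c=np.load("w23.npy",allow_pickle=True).item();im=cv2.imread("pics/w23.png"); crop(im,210,90,320,260,4,"w23c")
```

```text
[ 0.5530079  -0.28061973  0.1495    ]
[ 0.55453409 -0.28017669  0.1495    ]
```

View pics/w24c.png

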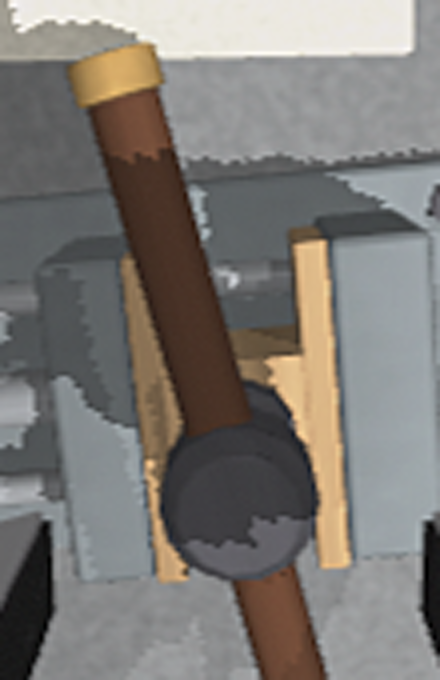

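View pics/w23c.png

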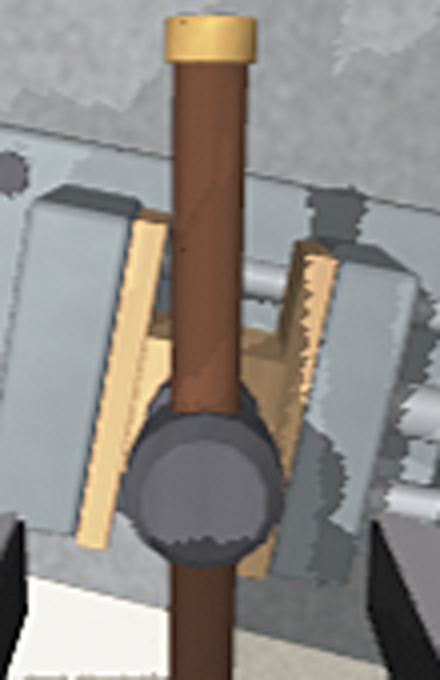

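Run:
```python
from h import *
for n,uv in (("w23",(260.4,211.8)),("w24",(260.4,217.9))):
    c=np.load(n+".npy",allow_pickle=True).item(); print(n,onz("wrist",uv,.1497,c))
c=np.load("w24.npy",allow_pickle=True).item()
W=lambda u,v:(200+(u+.5)/4-.5,90+(v+.5)/4-.5)
d=onz("wrist",W(125,105),.136,c)-onz("wrist",W(218,425),.136,c); b=np.arctan2(d[1],d[0]); print("bar",b,b%np.pi,"tap",.375-b%np.pi+np.pi)
```

```text
w23 [ 0.55975027 -0.27808002  0.1497    ]
w24 [ 0.55583672 -0.27948477  0.1497    ]
bar -2.590551019630067 0.5510416339597262 tap 2.965551019630067
```

```bash
python3 -m creep '[{"translation":[0.0014,0.002,0.01],"twist":[0,0,0],"grip":0.3},{"translation":[0,0,0.02],"twist":[0,0,0],"grip":0.3},{"translation":[0,0,0.02],"twist":[0,0,0],"grip":0.3},{"translation":[0,0,0.008],"twist":[0,0,0],"grip":0.3},{"translation":[0,0,0],"twist":[0,0,0],"grip":-1},{"translation":[0,0,0],"twist":[0,0,0],"grip":-1},{"translation":[0,0,0],"twist":[0,0,0],"grip":-1},{"translation":[0,0,0],"twist":[0,0,0],"grip":-1}]' 60; python3 -m creep '[{"translation":[0,0,0],"twist":[0,0,0],"grip":-1},{"translation":[0,0,0],"twist":[0,0,0],"grip":-1},{"translation":[0,0,0],"twist":[0,0,0],"grip":-1},{"translation":[0,0,0],"twist":[0,0,0.15],"grip":-1},{"translation":[0,0,0],"twist":[0,0,0.15],"grip":-1},{"translation":[0,0,0],"twist":[0,0,0.15],"grip":-1},{"translation":[0,0,0],"twist":[0,0,0.15],"grip":-1},{"translation":[0,0,0],"twist":[0,0,0],"grip":-1}]' 60
python3 - <<'E'
from h import *
tapst(3.3,"w25")
E
```

```text
t: 50.85
tool_pos: [0.5584, -0.2798, 0.1363]
tool_rot: [1.892, 2.504, -0.001]
contact_force: [1.8, -6.5, -0.4]
opening: 0.0308
t: 51.85
tool_pos: [0.5585, -0.2802, 0.1359]
tool_rot: [2.549, 1.83, -0.001]
contact_force: [4.0, -10.0, -7.2]
opening: 0.0306
tap by hand 3.842 [ 0.5585 -0.2802  0.1359] q [-0.19  0.54  0.75  1.84 -0.44  0.94  2.  ] F [  4.  -10.   -7.2] M [-2.2 -1.1 -0. ] open 0.0306 t 51.85
```

View pics/w25.png

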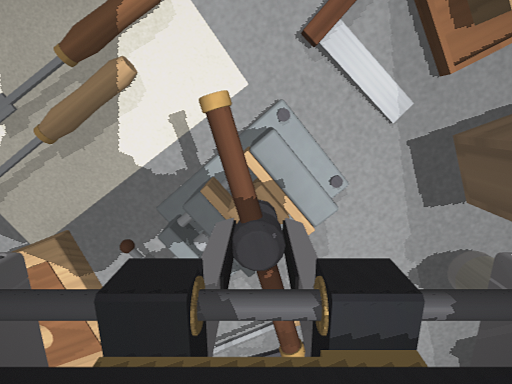

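```bash
python3 -m creep '[{"translation":[0,0,0],"twist":[0,0,0.16],"grip":-1},{"translation":[0,0,0.0001],"twist":[0,0,0.16],"grip":-1},{"translation":[0,0,0.0001],"twist":[0,0,0.16],"grip":-1},{"translation":[0,0,0.0001],"twist":[0,0,0.16],"grip":-1},{"translation":[0,0,0.0001],"twist":[0,0,0.16],"grip":-1},{"translation":[0,0,0.0001],"twist":[0,0,0.16],"grip":-1},{"translation":[0,0,0.0001],"twist":[0,0,0.16],"grip":-1},{"translation":[0,0,0],"twist":[0,0,0.02],"grip":-1}]' 60; python3 -m creep '[{"translation":[0,0,0],"twist":[0,0,0],"grip":-1},{"translation":[0,0,0],"twist":[0,0,0],"grip":-1},{"translation":[0,0,0],"twist":[0,0,0],"grip":-1},{"translation":[0,0,0],"twist":[0,0,0],"grip":-1},{"translation":[0,0,0],"twist":[0,0,0],"grip":-1},{"translation":[0,0,0],"twist":[0,0,0],"grip":-1},{"translation":[0,0,0],"twist":[0,0,0],"grip":-1},{"translation":[0,0,0],"twist":[0,0,0],"grip":-1}]' 60
python3 - <<'E'
from h import *
tapst(5,"w26")
im=cv2.imread("pics/w26.png"); crop(im,150,80,390,250,3.3,"w26c")
E
```

```text
t: 52.9
tool_pos: [0.5581, -0.2807, 0.1351]
tool_rot: [3.133, 0.163, 0.001]
contact_force: [4.3, -13.7, -11.9]
opening: 0.0305
t: 53.9
tool_pos: [0.5582, -0.2807, 0.1351]
tool_rot: [3.133, 0.168, 0.002]
contact_force: [4.2, -14.6, -13.9]
opening: 0.0306
tap by hand 4.980 [ 0.5582 -0.2807  0.1351] q [-0.35  0.67  1.04  1.84 -0.67  1.02  1.07] F [  4.2 -14.6 -13.9] M [-3.5 -1.3  0.2] open 0.0306 t 53.9
```

View pics/w26c.png

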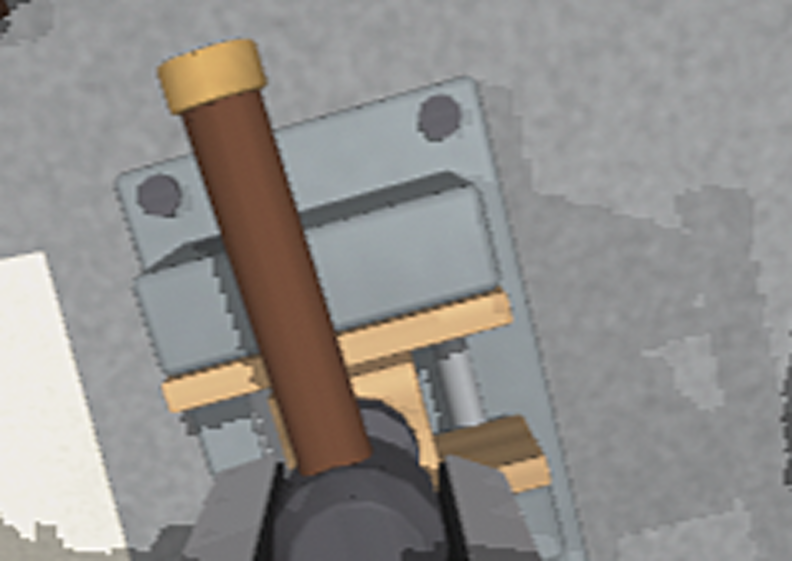

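```bash
python3 -m creep '[{"translation":[0,0,0],"twist":[0,0,0],"grip":0.2},{"translation":[0,0,0],"twist":[0,0,0],"grip":0.2},{"translation":[0,0,0],"twist":[0,0,0],"grip":0.2},{"translation":[0,0,0],"twist":[0,0,0],"grip":0.2},{"translation":[0,0,0],"twist":[0,0,-0.14],"grip":0.2},{"translation":[0,0,0],"twist":[0,0,-0.14],"grip":0.2},{"translation":[0,0,0],"twist":[0,0,0],"grip":0.2},{"translation":[0,0,0],"twist":[0,0,0],"grip":0.2}]' 60
python3 - <<'E'
from h import *
tapst(5,"w27"); togo([.558,-.280,.1355])
im=cv2.imread("pics/w27.png"); crop(im,150,80,390,250,3.3,"w27c")
E
```

```text
t: 54.95
tool_pos: [0.5579, -0.2785, 0.1348]
tool_rot: [-3.084, -0.6, -0.0]
contact_force: [0.2, 0.6, 0.0]
opening: 0.0565
tap by hand 4.703 [ 0.5579 -0.2785  0.1348] q [-0.32  0.63  0.97  1.84 -0.61  1.    1.29] F [0.2 0.6 0. ] M [-0.  0.  0.] open 0.0565 t 54.95
now [ 0.5578 -0.2784  0.1347] yaw 0.385 tilt [-0. -0. -1.] open 0.0564 t 55.0
 shift in tool axes NOW [-0.0004  0.0015 -0.0008]  twist [0. 0. 0.]
```

View pics/w27c.png

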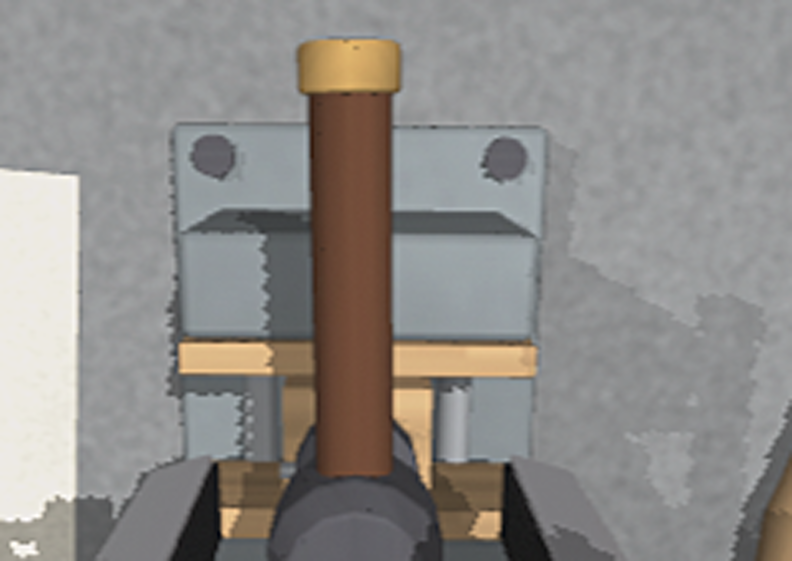

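```bash
python3 -m creep '[{"translation":[-0.0005,0.0015,-0.0005],"twist":[0,0,0],"grip":-1},{"translation":[0,0,0],"twist":[0,0,0],"grip":-1},{"translation":[0,0,0],"twist":[0,0,0],"grip":-1},{"translation":[0,0,0],"twist":[0,0,0],"grip":-1},{"translation":[0,0,0],"twist":[0,0,0],"grip":-1},{"translation":[0,0,0],"twist":[0,0,0],"grip":-1},{"translation":[0,0,0],"twist":[0,0,-0.12],"grip":-1},{"translation":[0,0,0],"twist":[0,0,-0.15],"grip":-1}]' 60; python3 -m creep '[{"translation":[0,0,-0.0001],"twist":[0,0,-0.16],"grip":-1},{"translation":[0,0,-0.0001],"twist":[0,0,-0.16],"grip":-1},{"translation":[0,0,-0.0001],"twist":[0,0,-0.16],"grip":-1},{"translation":[0,0,-0.0001],"twist":[0,0,-0.16],"grip":-1},{"translation":[0,0,-0.0001],"twist":[0,0,-0.16],"grip":-1},{"translation":[0,0,-0.0001],"twist":[0,0,-0.16],"grip":-1},{"translation":[0,0,-0.0001],"twist":[0,0,-0.16],"grip":-1},{"translation":[0,0,-0.0001],"twist":[0,0,-0.12],"grip":-1}]' 60;  python3 -m creep '[{"translation":[0,0,0],"twist":[0,0,-0.03],"grip":-1},{"translation":[0,0,0],"twist":[0,0,0],"grip":-1},{"translation":[0,0,0],"twist":[0,0,0],"grip":-1},{"translation":[0,0,0],"twist":[0,0,0],"grip":-1},{"translation":[0,0,0],"twist":[0,0,0],"grip":-1},{"translation":[0,0,0],"twist":[0,0,0],"grip":-1},{"translation":[0,0,0],"twist":[0,0,0],"grip":-1},{"translation":[0,0,0],"twist":[0,0,0],"grip":-1}]' 60;python3 - <<'E'
from h import *
tapst(3.1,"w28")
im=cv2.imread("pics/w28.png"); crop(im,150,80,390,250,3.3,"w28c")
E
```

```text
t: 56.0
tool_pos: [0.5577, -0.2803, 0.1354]
tool_rot: [2.971, 1.021, -0.001]
contact_force: [-4.4, -1.4, 3.5]
opening: 0.0304
t: 57.0
tool_pos: [0.5575, -0.2806, 0.1364]
tool_rot: [-1.825, -2.557, 0.0]
contact_force: [-3.5, -1.0, 4.7]
opening: 0.0306
t: 58.0
tool_pos: [0.5576, -0.2807, 0.1364]
tool_rot: [1.795, 2.578, -0.001]
contact_force: [-4.3, -2.6, 7.5]
opening: 0.0308
tap by hand 3.162 [ 0.5576 -0.2807  0.1364] q [-0.07  0.49  0.57  1.83 -0.32  0.92  2.58] F [-4.3 -2.6  7.5] M [-0.5  1.4 -0.2] open 0.0308 t 58.0
```

View pics/w28c.png

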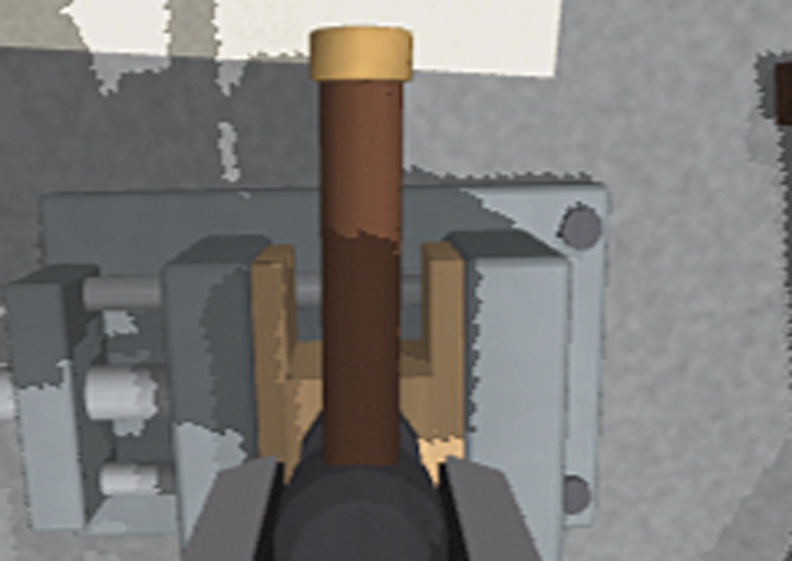

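```bash
python3 -m creep '[{"translation":[0,0,0],"twist":[0,0,0.16],"grip":-1},{"translation":[0,0,0.0001],"twist":[0,0,0.16],"grip":-1},{"translation":[0,0,0.0001],"twist":[0,0,0.16],"grip":-1},{"translation":[0,0,0.0001],"twist":[0,0,0.16],"grip":-1},{"translation":[0,0,0.0001],"twist":[0,0,0.16],"grip":-1},{"translation":[0,0,0.0001],"twist":[0,0,0.16],"grip":-1},{"translation":[0,0,0.0001],"twist":[0,0,0.16],"grip":-1},{"translation":[0,0,0.0001],"twist":[0,0,0.16],"grip":-1}]' 60; python3 -m creep '[{"translation":[0,0,0.0001],"twist":[0,0,0.16],"grip":-1},{"translation":[0,0,0.0001],"twist":[0,0,0.16],"grip":-1},{"translation":[0,0,0.0001],"twist":[0,0,0.16],"grip":-1},{"translation":[0,0,0.0001],"twist":[0,0,0.16],"grip":-1},{"translation":[0,0,0.0001],"twist":[0,0,0.16],"grip":-1},{"translation":[0,0,0.0001],"twist":[0,0,0.16],"grip":-1},{"translation":[0,0,0.0001],"twist":[0,0,0.16],"grip":-1},{"translation":[0,0,0.0001],"twist":[0,0,0.16],"grip":-1}]' 60;python3 - <<'E'
from h import *
tapst(5.7,"w29")
E
```

```text
t: 59.05
tool_pos: [0.5577, -0.2802, 0.1355]
tool_rot: [2.981, 0.989, -0.001]
contact_force: [-4.6, -1.4, 1.6]
opening: 0.0307
t: 60.05
tool_pos: [0.5583, -0.2802, 0.1346]
tool_rot: [2.982, -0.986, 0.001]
contact_force: [-1.3, -3.7, -3.7]
opening: 0.0306
tap by hand 5.726 [ 0.5583 -0.2802  0.1346] q [-0.42  0.79  1.2   1.85 -0.82  1.12  0.45] F [-1.3 -3.7 -3.7] M [-1.   0.3  0.3] open 0.0306 t 60.05
```

Forces are small and no joint is near its limit. I go on by +0.44 to about 6.17.

```bash
python3 -m creep '[{"translation":[0,0,0.0001],"twist":[0,0,0.14],"grip":-1},{"translation":[0,0,0.0001],"twist":[0,0,0.14],"grip":-1},{"translation":[0,0,0.0001],"twist":[0,0,0.1],"grip":-1},{"translation":[0,0,0],"twist":[0,0,0.06],"grip":-1},{"translation":[0,0,0],"twist":[0,0,0],"grip":-1},{"translation":[0,0,0],"twist":[0,0,0],"grip":-1},{"translation":[0,0,0],"twist":[0,0,0],"grip":-1},{"translation":[0,0,0],"twist":[0,0,0],"grip":-1}]' 60
python3 - <<'E'
from h import *
tapst(6,"w30")
im=cv2.imread("pics/w30.png"); crop(im,150,80,390,250,3.3,"w30c")
E
```

```text
t: 61.1
tool_pos: [0.5583, -0.2804, 0.1342]
tool_rot: [2.702, -1.601, 0.002]
contact_force: [0.8, -5.8, -4.9]
opening: 0.0308
tap by hand 6.157 [ 0.5583 -0.2804  0.1342] q [-0.45  0.86  1.28  1.85 -0.9   1.17  0.08] F [ 0.8 -5.8 -4.9] M [-1.6 -0.4  0.1] open 0.0308 t 61.1
```

View pics/w30c.png

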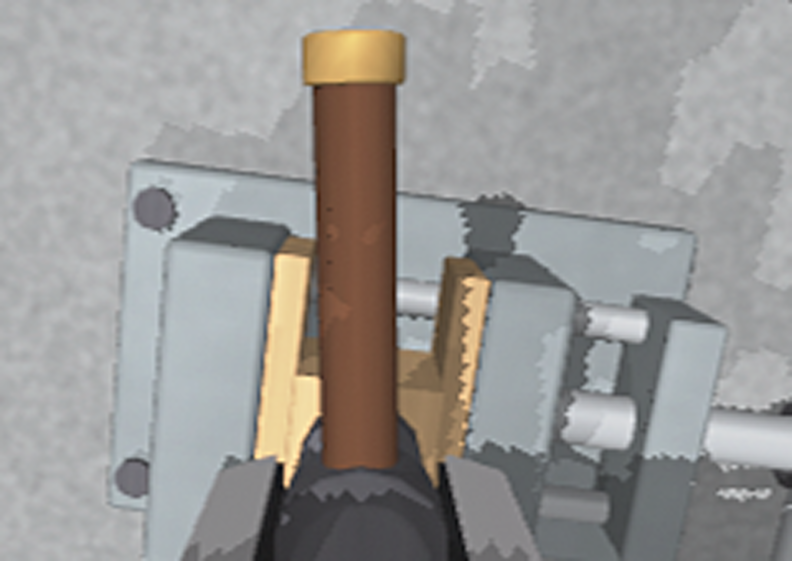

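```bash
python3 -m creep '[{"translation":[0,0,-0.0001],"twist":[0,0,-0.15],"grip":-1},{"translation":[0,0,-0.0001],"twist":[0,0,-0.16],"grip":-1},{"translation":[0,0,-0.0001],"twist":[0,0,-0.16],"grip":-1},{"translation":[0,0,-0.0001],"twist":[0,0,-0.16],"grip":-1},{"translation":[0,0,-0.0001],"twist":[0,0,-0.16],"grip":-1},{"translation":[0,0,-0.0001],"twist":[0,0,-0.16],"grip":-1},{"translation":[0,0,-0.0001],"twist":[0,0,-0.16],"grip":-1},{"translation":[0,0,-0.0001],"twist":[0,0,-0.16],"grip":-1}]' 60;  python3 -m creep '[{"translation":[0,0,0],"twist":[0,0,-0.12],"grip":-1},{"translation":[0,0,0],"twist":[0,0,-0.04],"grip":-1},{"translation":[0,0,0],"twist":[0,0,0],"grip":-1},{"translation":[0,0,0],"twist":[0,0,0],"grip":-1},{"translation":[0,0,0],"twist":[0,0,0],"grip":-1},{"translation":[0,0,0],"twist":[0,0,0],"grip":-1},{"translation":[0,0,0],"twist":[0,0,0],"grip":-1},{"translation":[0,0,0],"twist":[0,0,0],"grip":-1}]' 60;python3 - <<'E'
from h import *
tapst(4.7,"w31")
im=cv2.imread("pics/w31.png"); crop(im,150,80,390,250,3.3,"w31c")
E
```

```text
t: 62.15
tool_pos: [0.5578, -0.2801, 0.1352]
tool_rot: [3.125, 0.322, 0.0]
contact_force: [-2.0, -3.4, -2.8]
opening: 0.0306
t: 63.15
tool_pos: [0.5578, -0.2801, 0.1352]
tool_rot: [3.091, 0.558, -0.001]
contact_force: [-5.2, -1.9, 6.0]
opening: 0.0304
tap by hand 4.730 [ 0.5578 -0.2801  0.1352] q [-0.32  0.63  0.96  1.84 -0.61  1.    1.26] F [-5.2 -1.9  6. ] M [-0.4  1.3 -0.1] open 0.0304 t 63.15
```

View pics/w31c.png

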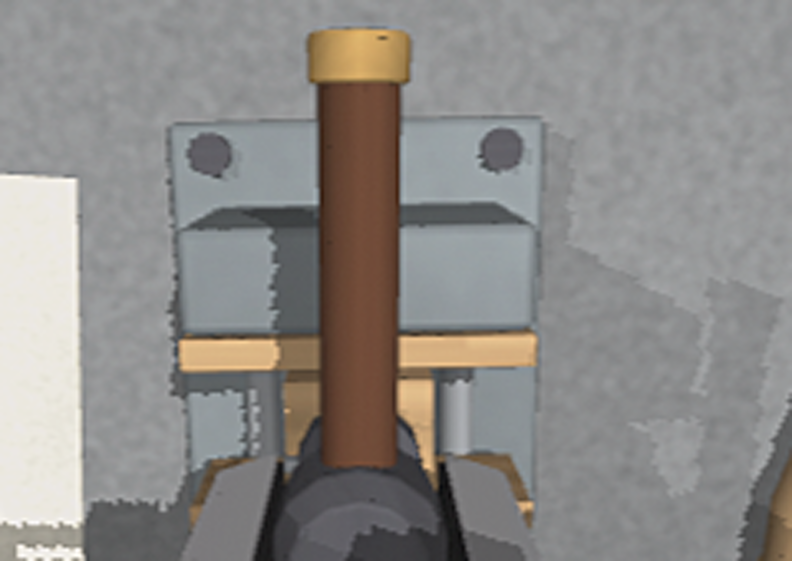

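```bash
python3 -m creep '[{"translation":[0,0,0],"twist":[0,0,0.17],"grip":-1},{"translation":[0,0,0.0001],"twist":[0,0,0.17],"grip":-1},{"translation":[0,0,0.0001],"twist":[0,0,0.17],"grip":-1},{"translation":[0,0,0.0001],"twist":[0,0,0.17],"grip":-1},{"translation":[0,0,0.0001],"twist":[0,0,0.17],"grip":-1},{"translation":[0,0,0.0001],"twist":[0,0,0.17],"grip":-1},{"translation":[0,0,0.0001],"twist":[0,0,0.17],"grip":-1},{"translation":[0,0,0.0001],"twist":[0,0,0.17],"grip":-1}]' 60; python3 -m creep '[{"translation":[0,0,0],"twist":[0,0,0.07],"grip":-1},{"translation":[0,0,0],"twist":[0,0,0],"grip":-1},{"translation":[0,0,0],"twist":[0,0,0],"grip":0.2},{"translation":[0,0,0],"twist":[0,0,0],"grip":0.2},{"translation":[0,0,0],"twist":[0,0,0],"grip":0.2},{"translation":[0,0,0],"twist":[0,0,0],"grip":0.2},{"translation":[0,0,-0.02],"twist":[0,0,0],"grip":0.2},{"translation":[0,0,-0.037],"twist":[0,0,0],"grip":0.2}]' 60
python3 - <<'E'
from h import *
tapst(6.1,"w32")
togo([.558,-.2797,.192],np.pi/2+.25,False)
E
```

```text
t: 64.2
tool_pos: [0.5584, -0.2803, 0.1343]
tool_rot: [2.75, -1.516, 0.002]
contact_force: [-0.4, -4.6, -3.5]
opening: 0.0307
t: 65.2
tool_pos: [0.5575, -0.28, 0.1924]
tool_rot: [2.7, -1.604, -0.002]
contact_force: [0.7, 0.5, 0.9]
opening: 0.0561
tap by hand 6.160 [ 0.5575 -0.28    0.1924] q [-0.47  0.78  1.33  1.8  -0.81  1.24  0.02] F [0.7 0.5 0.9] M [-0.   0.1 -0. ] open 0.0561 t 65.2
now [ 0.5586 -0.2819  0.1977] yaw -1.073 tilt [ 0.003 -0.003 -1.   ] open 0.0568 t 65.25
 shift in tool axes NOW [-0.0022 -0.0005  0.0057]  twist [ 0.0055 -0.0032 -2.894 ]
 shift in axes AFTER twist [ 0.0023 -0.0001  0.0057]
```

View pics/w32.png

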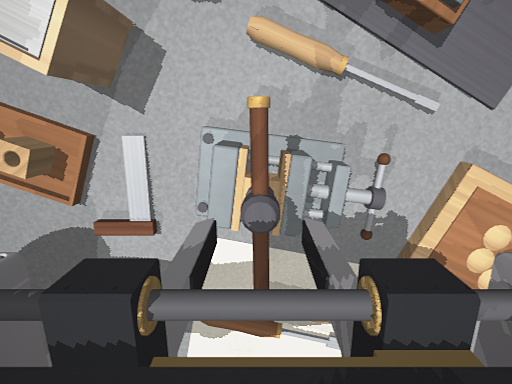

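```bash
python3 -m creep '[{"translation":[0,0,0],"twist":[0,0,-0.183],"grip":0.3},{"translation":[0,0,0],"twist":[0,0,-0.183],"grip":0.3},{"translation":[0,0,0],"twist":[0,0,-0.183],"grip":0.3},{"translation":[0,0,0],"twist":[0,0,-0.183],"grip":0.3},{"translation":[0,0,0],"twist":[0,0,-0.183],"grip":0.3},{"translation":[0,0,0],"twist":[0,0,-0.183],"grip":0.3},{"translation":[0,0,0],"twist":[0,0,-0.183],"grip":0.3},{"translation":[0,0,0],"twist":[0,0,-0.183],"grip":0.3}]' 60; python3 -m creep '[{"translation":[0,0,0],"twist":[0,0,-0.183],"grip":0.3},{"translation":[0,0,0],"twist":[0,0,-0.183],"grip":0.3},{"translation":[0,0,0],"twist":[0,0,-0.183],"grip":0.3},{"translation":[0,0,0],"twist":[0,0,-0.183],"grip":0.3},{"translation":[0,0,0],"twist":[0,0,-0.183],"grip":0.3},{"translation":[0,0,0],"twist":[0,0,-0.183],"grip":0.3},{"translation":[0,0,0],"twist":[0,0,-0.183],"grip":0.3},{"translation":[0,0,0],"twist":[0,0,-0.183],"grip":0.3}]' 60
python3 - <<'E'
from h import *
tapst(6.1,"w33")
togo([.5582,-.2802,.134],np.pi/2+.25,False)
E
```

```text
t: 66.25
tool_pos: [0.5579, -0.2807, 0.1928]
tool_rot: [3.079, 0.62, 0.002]
contact_force: [-1.0, -0.7, -0.4]
opening: 0.0613
t: 67.25
tool_pos: [0.5579, -0.281, 0.1928]
tool_rot: [1.876, 2.518, -0.0]
contact_force: [0.1, -0.2, 0.9]
opening: 0.061
tap by hand 6.368 [ 0.5579 -0.281   0.1928] q [-0.09  0.42  0.6   1.78 -0.28  1.02  2.47] F [ 0.1 -0.2  0.9] M [0. 0. 0.] open 0.061 t 67.25
now [ 0.5579 -0.281   0.1929] yaw 1.871 tilt [ 0.001 -0.001 -1.   ] open 0.061 t 67.3
 shift in tool axes NOW [0.0008 0.0004 0.0589]  twist [0.001  0.0016 0.0498]
 shift in axes AFTER twist [0.0007 0.0005 0.0589]
```

View pics/w33.png

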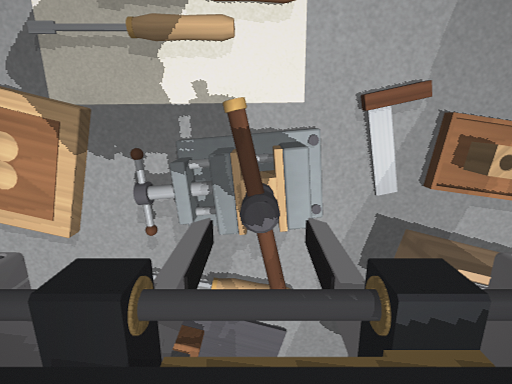

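```bash
python3 -m creep '[{"translation":[0.0008,0.0004,0.01],"twist":[0,0,0],"grip":0.3},{"translation":[0,0,0.02],"twist":[0,0,0],"grip":0.3},{"translation":[0,0,0.02],"twist":[0,0,0],"grip":0.3},{"translation":[0,0,0.009],"twist":[0,0,0],"grip":0.3},{"translation":[0,0,0],"twist":[0,0,0],"grip":-1},{"translation":[0,0,0],"twist":[0,0,0],"grip":-1},{"translation":[0,0,0],"twist":[0,0,0],"grip":-1},{"translation":[0,0,0],"twist":[0,0,0],"grip":-1}]' 60; python3 -m creep '[{"translation":[0,0,0],"twist":[0,0,0],"grip":-1},{"translation":[0,0,0],"twist":[0,0,0],"grip":-1},{"translation":[0,0,0],"twist":[0,0,0],"grip":-1},{"translation":[0,0,0],"twist":[0,0,0.15],"grip":-1},{"translation":[0,0,0.0001],"twist":[0,0,0.15],"grip":-1},{"translation":[0,0,0.0001],"twist":[0,0,0.15],"grip":-1},{"translation":[0,0,0.0001],"twist":[0,0,0.15],"grip":-1},{"translation":[0,0,0.0001],"twist":[0,0,0.15],"grip":-1}]' 60;  python3 -m creep '[{"translation":[0,0,0.0001],"twist":[0,0,0.15],"grip":-1},{"translation":[0,0,0.0001],"twist":[0,0,0.15],"grip":-1},{"translation":[0,0,0.0001],"twist":[0,0,0.15],"grip":-1},{"translation":[0,0,0.0001],"twist":[0,0,0.15],"grip":-1},{"translation":[0,0,0.0001],"twist":[0,0,0.15],"grip":-1},{"translation":[0,0,0],"twist":[0,0,0.1],"grip":-1},{"translation":[0,0,0],"twist":[0,0,0],"grip":-1},{"translation":[0,0,0],"twist":[0,0,0],"grip":-1}]' 60
python3 - <<'E'
from h import *
tapst(8,"w34")
im=cv2.imread("pics/w34.png"); crop(im,150,80,390,250,3.3,"w34c")
E
```

```text
t: 68.3
tool_pos: [0.5586, -0.28, 0.1331]
tool_rot: [1.883, 2.513, -0.0]
contact_force: [1.9, -3.2, 2.8]
opening: 0.0307
t: 69.3
tool_pos: [0.5586, -0.2805, 0.1326]
tool_rot: [2.675, 1.642, 0.0]
contact_force: [2.6, -9.3, 0.0]
opening: 0.0311
t: 70.3
tool_pos: [0.5582, -0.2809, 0.1319]
tool_rot: [3.113, 0.399, 0.001]
contact_force: [1.4, -11.4, -1.6]
opening: 0.0305
tap by hand 7.974 [ 0.5582 -0.2809  0.1319] q [-0.32  0.64  0.98  1.84 -0.63  1.    1.18] F [  1.4 -11.4  -1.6] M [-2.8 -0.6  0. ] open 0.0305 t 70.3
```

View pics/w34c.png

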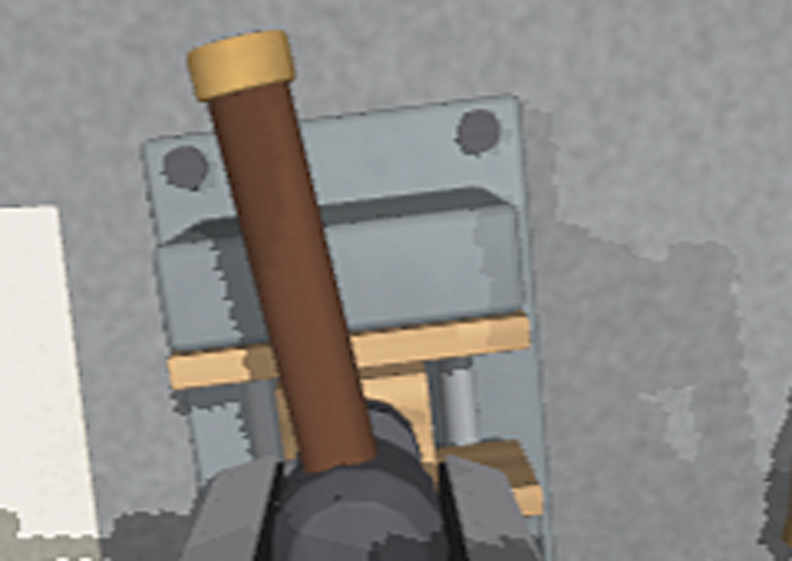

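```bash
python3 -m creep '[{"translation":[0,0,0],"twist":[0,0,0.05],"grip":-1},{"translation":[0,0,0],"twist":[0,0,0.05],"grip":-1},{"translation":[0,0,0],"twist":[0,0,0.04],"grip":-1},{"translation":[0,0,0],"twist":[0,0,0.03],"grip":-1},{"translation":[0,0,0],"twist":[0,0,0],"grip":-1},{"translation":[0,0,0],"twist":[0,0,0],"grip":-1},{"translation":[0,0,0],"twist":[0,0,0],"grip":-1},{"translation":[0,0,0],"twist":[0,0,0],"grip":-1}]' 60
python3 - <<'E'
from h import *
tapst(8,"w35")
im=cv2.imread("pics/w35.png"); crop(im,150,80,390,250,3.3,"w35c")
c=np.load("w35.npy",allow_pickle=True).item()
E
```

```text
t: 71.35
tool_pos: [0.5581, -0.2809, 0.1318]
tool_rot: [3.136, 0.135, 0.001]
contact_force: [1.0, -12.6, -2.1]
opening: 0.0308
tap by hand 8.143 [ 0.5581 -0.2809  0.1318] q [-0.34  0.66  1.02  1.85 -0.66  1.01  1.04] F [  1.  -12.6  -2.1] M [-3.  -0.5  0.9] open 0.0308 t 71.35
```

View pics/w35c.png

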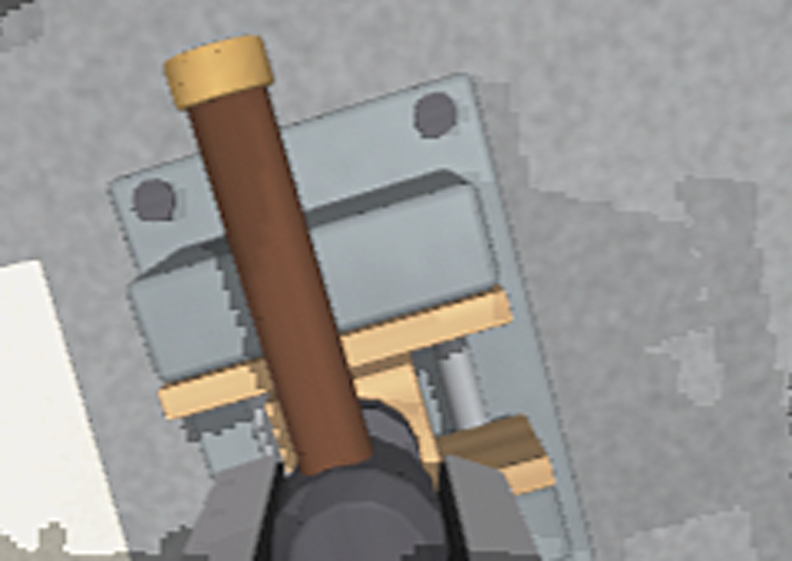

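The bar is square to the jaws and the torque has risen to 0.9 N m, so the tap is at its stop. I release, lift and check.

```bash
python3 -m creep '[{"translation":[0,0,0],"twist":[0,0,-0.01],"grip":0.2},{"translation":[0,0,0],"twist":[0,0,0],"grip":0.2},{"translation":[0,0,0],"twist":[0,0,0],"grip":0.2},{"translation":[0,0,0],"twist":[0,0,0],"grip":0.2},{"translation":[0,0,-0.02],"twist":[0,0,0],"grip":0.2},{"translation":[0,0,-0.05],"twist":[0,0,0],"grip":0.2},{"translation":[0,0,-0.06],"twist":[0,0,0],"grip":0.2},{"translation":[0,0,-0.05],"twist":[0,0,0],"grip":0.2}]' 60; python3 -m creep '[{"translation":[0,0.05,0],"twist":[0,0,0],"grip":0.2},{"translation":[0,0.06,0],"twist":[0,0,0],"grip":0.2},{"translation":[0,0.05,0],"twist":[0,0,0],"grip":0.2},{"translation":[0,0,0],"twist":[0,0,0],"grip":0.2},{"translation":[0,0,0],"twist":[0,0,0],"grip":0.2},{"translation":[0,0,0],"twist":[0,0,0],"grip":0.2},{"translation":[0,0,0],"twist":[0,0,0],"grip":0.2},{"translation":[0,0,0],"twist":[0,0,0],"grip":0.2}]' 60
python3 - <<'E'
from h import *
tapst(7.8,"w36")
im,c=snap("scene","s36"); im,c=snap("top","t36")
crop(cv2.imread("pics/s36.png"),60,110,420,280,2.2,"s36c")
E
```

```text
t: 72.4
tool_pos: [0.5578, -0.2797, 0.3151]
tool_rot: [3.137, 0.149, 0.002]
contact_force: [0.3, 0.3, 0.1]
opening: 0.0563
t: 73.4
tool_pos: [0.5738, -0.4377, 0.3117]
tool_rot: [-3.138, -0.152, -0.0]
contact_force: [0.9, 0.9, 0.5]
opening: 0.0564
tap by hand 8.132 [ 0.5738 -0.4377  0.3117] q [-0.06  0.65  1.06  1.42 -0.57  1.4   1.1 ] F [0.9 0.9 0.5] M [-0.1  0.1  0. ] open 0.0564 t 73.4
```

View pics/s36c.png

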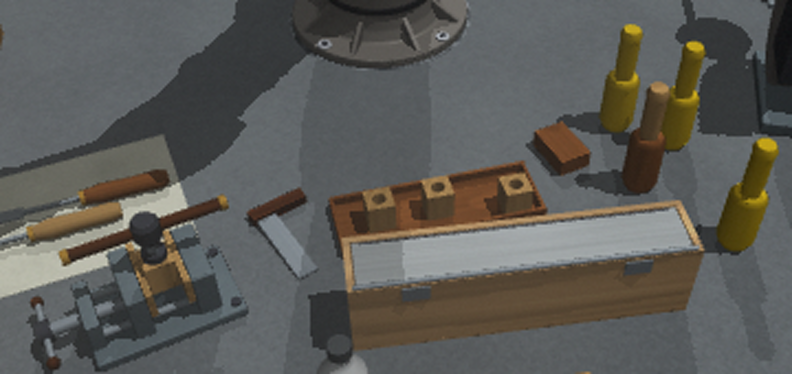

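View pics/w36.png

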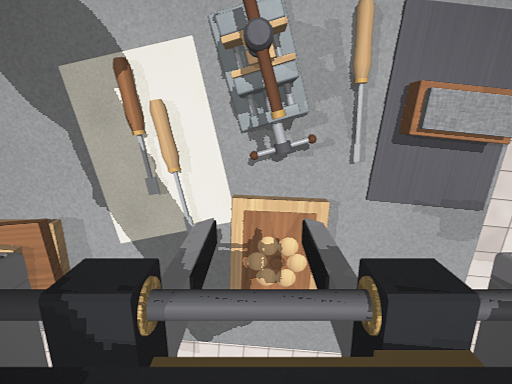

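View pics/t36.png

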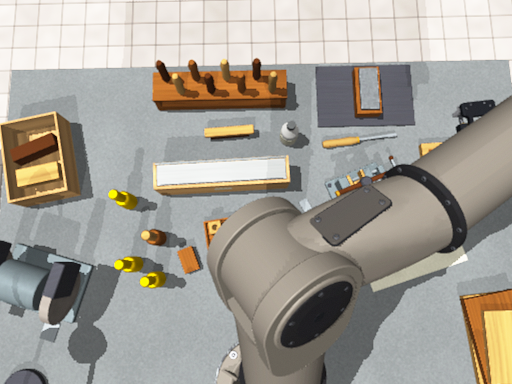

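Run:
```python
from h import *
S=lambda u,v:(60+(u+.5)/2.2-.5,110+(v+.5)/2.2-.5)
d=onz("scene",S(223,202),.131)-onz("scene",S(66,257),.131); b=np.arctan2(d[1],d[0])%np.pi; print(np.linalg.norm(d),b,"tap",.375-b+3*np.pi)
a=onz("scene",S(657,90),.16); print("mallet top",a)
print("mallet foot", onz("scene",S(640,183),0.006))
crop(cv2.imread("pics/s36.png"),95,190,170,240,8,"s36v")
```

```text
0.16756586593953157 1.9443395560949819 tap 7.8554384046743975
mallet top [0.42623032 0.30820246 0.16      ]
mallet foot [0.42763956 0.31297317 0.006     ]
```

View pics/s36v.png

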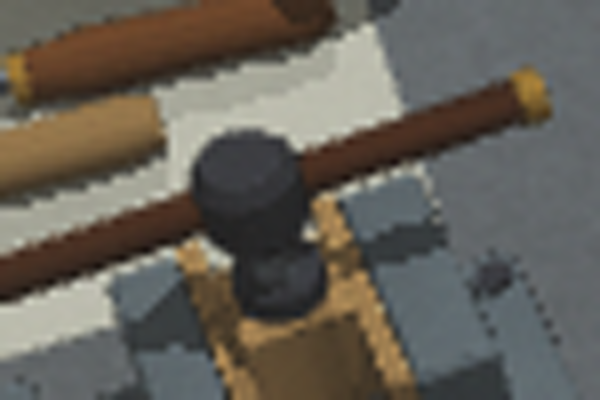

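Tap angle reads 7.855 and the collar is on the blank. The mallet is upright, the flap is shut, the blanks are in the tray, and the hand is clear, so I hand the job in.

```bash
python3 -c "
from bench import *
print(close_job())"
```

```text
the job is handed in; nothing more can be done
None
```

The whole job was carried out and handed in at about 73.5 s of the 192 s allowed; no verdict is reported.

**What I did**
- I pushed the flap open with the mallet and stood it in the bin's empty end, leaning very slightly. I then moved the three blanks to the tray, took the mallet out so the flap sprang shut, and stood the mallet back on its spot on the bench.
- I turned the tap by gripping its hub, pausing at about 3.02, 1.58, 4.71, 3.16, 6.13, 4.72 and 7.85 rad. Two of the forward strokes (to 4.71 and the last one) had an extra stop where I let go to re-grip the hub.

**What the last checks showed**
- **Tap:** a bar-angle reading from the scene camera gave 7.855 rad. The collar is on the blank, and the torque rose to 0.9 N m at the stop.
- **Mallet, flap and blanks:** the mallet is upright on the bench, the flap is shut, and all three blanks stand in the tray. One blank had been knocked a few centimetres aside after I placed it, but it stayed inside the tray.
- **Bystanders:** none shows any sign of having moved in the camera views, though I did not measure them.

**Disagreements**
- The top and scene cameras differed by about 4 mm in y. I settled that with wrist views.
- The tap angles assume its zero lies along the vise's x axis. The stop, reached at 7.85 rad by that reading, bears this out.

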